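Set up the bench photometer for a measuring run

TASK

Roll the metal gas cell along the bench by pushing its top, never lifting it, until it lies centred along the nearer strip of white tape, and press the start button fully down for the baseline. Then roll it on in the same way until it lies centred along the farther strip, and stand every squat amber sample jar upright, fully down in a tray pocket of its own. When all that is in place press the button fully down again; leave the bottles, beaker, dish and spatula undisturbed.

Things in the scene. Friction and masses are not known exactly. Their poses are not given: they have to be found in the camera images.
- cell: gas cell: aluminium cylinder 56 mm in diameter, 110 mm long, with black end bands, lying loose on the bench, 0.25 to 0.5 kg. Origin at its centre, 28 mm above the bench; x along the cylinder; y and z turn as it rolls (z up at the start, marked by a thin black line). Let go, it stops within millimetres. Starts 95 to 120 mm from tape1 on its +y side, nearly parallel to it.
- tape1: nearer of two parallel strips of white tape on the black bench: the first the cell comes to. 170 mm long, 18 mm wide, no height to speak of. Origin at its middle on the bench; x along the strip, y across it, towards where the cell starts. The cell first has to lie lengthwise along it, its axis straight above the strip's middle line.
- tape2: farther of the two strips of white tape, alike and parallel, 90 to 105 mm beyond tape1 in the direction in which the cell rolls. Origin and axes as tape1's; the cell's final place.
- tray: white plastic sample tray, fixed to the bench, 118 mm (its x) by 152 mm (its y) and 20 mm high, with six square pockets, 33 mm wide and 10 mm deep, in two rows of three (rows 62 mm apart along x, pockets 48 mm apart along y). Origin at the centre of its underside.
- start (a joint): travel of the start button in m: 0 released, 0.006 fully pressed; a spring pushes it back. Fully down takes about 5 N. It counts as pressed from 0.0045.
- start_top (a point): centre of the top of the start button (grey, 32 mm in diameter, in a black collar in the middle of the top of a fixed white control box 90 by 100 mm and 30 mm high), 48 mm above the bench; it is pressed straight down by 6 mm.
- tray_hole0 (a point): centre of the mouth of one tray pocket, 20 mm above the bench; the pocket's floor lies 10 mm below this point. Axes as the tray's.
- tray_hole1 (a point): centre of the mouth of one tray pocket, 20 mm above the bench; the pocket's floor lies 10 mm below this point. Axes as the tray's.
- tray_hole2 (a point): centre of the mouth of one tray pocket, 20 mm above the bench; the pocket's floor lies 10 mm below this point. Axes as the tray's.
- tray_hole3 (a point): centre of the mouth of one tray pocket, 20 mm above the bench; the pocket's floor lies 10 mm below this point. Axes as the tray's.
- tray_hole4 (a point): centre of the mouth of one tray pocket, 20 mm above the bench; the pocket's floor lies 10 mm below this point. Axes as the tray's.
- tray_hole5 (a point): centre of the mouth of one tray pocket, 20 mm above the bench; the pocket's floor lies 10 mm below this point. Axes as the tray's.
- jar1: squat amber glass sample jar with a white screw cap, a plain cylinder in grip, 30 mm in diameter and 36 mm high, 35 g; origin at the centre of its underside, z up through the cap. Four to six of these are on the bench; all are alike.
- jar2: squat amber glass sample jar with a white screw cap, a plain cylinder in grip, 30 mm in diameter and 36 mm high, 35 g; origin at the centre of its underside, z up through the cap. Four to six of these are on the bench; all are alike.
- jar3: squat amber glass sample jar with a white screw cap, a plain cylinder in grip, 30 mm in diameter and 36 mm high, 35 g; origin at the centre of its underside, z up through the cap. Four to six of these are on the bench; all are alike.
- jar4: squat amber glass sample jar with a white screw cap, a plain cylinder in grip, 30 mm in diameter and 36 mm high, 35 g; origin at the centre of its underside, z up through the cap. Four to six of these are on the bench; all are alike.
- jar5: squat amber glass sample jar with a white screw cap, a plain cylinder in grip, 30 mm in diameter and 36 mm high, 35 g; origin at the centre of its underside, z up through the cap. Four to six of these are on the bench; all are alike.
- jar6: squat amber glass sample jar with a white screw cap, a plain cylinder in grip, 30 mm in diameter and 36 mm high, 35 g; origin at the centre of its underside, z up through the cap. Four to six of these are on the bench; all are alike.
- wash1: white wash bottle with red cap, 66 mm in diameter, 180 mm high; a bystander. Origin at its underside.
- wash2: white wash bottle with red cap, 66 mm in diameter, 180 mm high; a bystander. Origin at its underside.
- beaker: glass beaker, 76 mm in diameter, 95 mm high; a bystander. Origin at its underside.
- tallbottle: slim clear glass bottle, 24 mm in diameter, 65 mm high (not a sample jar); a bystander. Origin at its underside.
- dish: low white ceramic dish, 60 mm in diameter, 14 mm high; a bystander. Origin at its underside.
- spatula: narrow steel laboratory spatula, 160 mm long, lying flat; a bystander. Origin at its underside.
Things that resemble listed ones, but are neither listed nor needed, are in the scene too. What is shaped like the jar2 but brown is not meant.

How it is judged:
By the outcome, as a careful person would: the job done as asked, in the order asked, and still so for the second after the job is handed in, with the robot touching nothing.
Of jar1, jar2, jar3, jar4, jar5, jar6 only 4 to 6 are there at a start; the rules pass over those that are not, and their reading is None.
At some moment in a run one of jar1, jar2, jar3, jar4, jar5, jar6 may be knocked a few centimetres aside while the robot is not near it.
Once in a run the grip may slacken for a moment while it holds something.
It also fails if it takes over 208 s, if anything falls off the work surface, if the arm or the gripper's body presses on something with over 40 N, if the wrist force passes 120 N, or if a joint passes its speed limit or range.

ROBOT

A 7-joint arm with a two-finger parallel gripper is mounted at the origin on the work surface. World frame = base frame: x ahead of the robot, y to its left, z up, the work surface at z = 0. Lengths are in m, angles in rad, forces in N, time in s.
With the tool pointing down it reaches from about 0.4 to 0.875 m from the base axis. Payload 19.3 kg.
Tool frame: the origin (TCP) lies on the centre line of the jaws, within the pads' length; the fingertips stand 14 mm ahead of it and the grasp point (between the pads) lies 5 mm behind it; z points along the fingers, y is the line along which they close (so a half turn about z gives the same grasp; the last joint's range is limited). The gripper opens to 85 mm and grips with 20 to 120 N. Pads are 22 mm wide; open, the fingers measure 114 mm over their backs; the gripper's body (76 mm by 85 mm) begins 54 mm behind the grasp point. The pads swing forward as they close: fully open they stand 13 mm farther back than shut.
Start: joints at [1.064, 0.521, -0.036, 1.599, 0.021, 1.021, -0.113], TCP at [0.264, -0.566, 0.245] pointing down, gripper open.
Joint ranges: [-2.91, 2.91], [-0.3, 2.13], [-1.5, 1.42], [0.17, 2.43], [-1.26, 4.41], [0.16, 1.93], [-2.52, 2.52]. Speed limits (rad/s): [1.89, 1.89, 2.39, 2.39, 3.01, 3.01, 3.01].

INTERFACE

Orientations are given as a unit quaternion [w, x, y, z].
In Python, from bench import sensors, eyes, robot gives the robot as it stands.
- The arm moves only by the tool apply_moves, never from a script. Its argument "increments" is a list that holds one entry, the list of rows, each a list of 7 numbers: the finger opening in cm, from 0 to 8.54, then the shift along the tool's x, y, z in cm, then the turn, a rotation vector about the tool's x, y, z in rad. A call has 1 to 20 rows; each row is the pose to reach, as a shift and turn from the pose commanded when the call began, along the tool's axes at that moment; what a row does not reach only later rows make up. A row lasts 1/12 s, in which the tool goes at most 41.7 mm and 7.16 degrees, less where a joint would pass 70% of its speed; a pose out of reach is approached as far as the arm can. A call with a gripper value outside its range is refused whole. The fingers move at their own pace and stop on an object; "squeeze" is the grip in N (left out, the last holds). Time passes only in rows, so rows that repeat a pose let the fingers close. It gives the time, the measured TCP pose, the force, the opening and the grip force at its end, in the units of the state.
- sensors.read_state(): the state, without advancing time (a new reading comes with each control period).
- eyes.snapshot(name): name is "side" or "top"; returns the picture (400x640x3 uint8, red, green, blue); there is no depth.
- eyes.calibration(name): a dict with "fx", "fy", "cx", "cy" (pixels), "extrinsics" (4x4, takes a point from camera to world coordinates). Camera axes: x right, y up, looking along -z (the intrinsics and any distortion apply to the point x, -y, -z); pixel columns grow to the right and rows downward; lengths in m; the calibration is good to about 2 mm. A picture is of the moment at which its call begins. calibration takes no time and is no camera call.
- robot.finish_job(): hands the job in; it is judged then, once.
Trained networks look in the newest picture that a camera, given by its name, has taken for a name from the list of things; names that differ only in an ending like _2 or _b are one class to them, and where a whole thing is asked for, a point or a joint stands for the part that bears it (a point fixed in the world has none). Each returns a list of dicts, best first, with "conf" (0 to 1); they miss things now and then, are a little off and sometimes report something else, mostly with a low value. They report only what shows in the picture. A call takes as long as a camera call. They do not tell look-alikes from the thing itself.
- eyes.search_frame(camera, thing): "location" ([column, row] in pixels, amid what is visible of it).
- eyes.cut_out(camera, thing): "pixels" (400x640 bool, what is visible of it) and "location" ([column, row] in pixels, amid what is visible of it).
- eyes.mark_of(camera, thing): "location" ([column, row] in pixels: a listed point, or the origin of a listed thing).
The state is a dict: "time_s": time; "joint_pos": joint angles; "qvel": joint speeds; "tau": joint torques, N m; "eef_pos": TCP position; "tcp_rot": TCP orientation; "contact_force": force on the tool from outside, world axes, zero at the start; "moment": the same for the moment, N m; "opening": opening from 0.0 (shut) to 1.0 (fully open); "grip_force": force on a finger pad.
Only numpy, scipy, OpenCV 4.12 (cv2) and the standard library are available. Lean on these libraries where they do the work, as an engineer would, in place of code of your own. Each camera call takes 0.05 s, during which the arm holds its last target. There are 200 camera calls.

## Working session

There is one attempt and no reset: what is moved stays moved. The work goes in short steps, Python scripts to look and compute and a tool call to move; the robot and the scene stay as the last step left them, time stands still between calls to the robot, and variables do not carry over. Pictures are saved under pics/ and viewed, at most 14 in all, crops included, and the job is handed in when it is done.

Besides the shell and the picture viewer there is one more tool, called after "Request:" as name([rows], argument=value, ...), one row to a line, values as JSON. apply_moves: Moves the arm, as the interface text tells. Its arguments: {"type":"object","properties":{"increments":{"type":"array","items":{"type":"array","items":{"type":"array","items":{"type":"number"}}}},"squeeze":{"type":"number"}},"required":["increments"]}

```bash
ls; mkdir -p pics; python3 - <<'E'
from bench import sensors, eyes, robot
import cv2
print(sensors.read_state())
for n in("top","side"):
    im=eyes.snapshot(n); cv2.imwrite(f"pics/{n}0.png",im[:,:,::-1])
    print(n,eyes.calibration(n))
E
```

```text
pics
{'time_s': 0.0, 'joint_pos': array([ 1.06378581,  0.52203291, -0.03632125,  1.59998722,  0.02116086,
        1.02109798, -0.11280082]), 'qvel': array([-0.00103788, -0.00012687,  0.00237141, -0.00127256,  0.00080443,
        0.00123255, -0.00236881]), 'tau': array([ 5.80426331e-05, -9.27088094e+01,  1.97987549e+00, -3.69935882e+01,
        1.78768043e-02,  8.07895849e-03, -3.03516640e-05]), 'eef_pos': array([ 0.26424801, -0.56604204,  0.24472145]), 'tcp_rot': array([-5.51499417e-04,  9.76248073e-01,  2.16654964e-01, -1.48470677e-04]), 'contact_force': array([-0.58004329, -0.6367344 ,  0.53016646]), 'moment': array([-0.03644297,  0.0009919 , -0.02190523]), 'grip_force': 0.0, 'opening': 1.0017625489363577}
top {'fx': 456.7792206194277, 'fy': 456.7792206194277, 'cx': 317.3110941446931, 'cy': 197.27415762221824, 'extrinsics': array([[ 9.47499109e-03,  9.96924493e-01, -7.77931822e-02,
         4.83018834e-01],
       [-9.99954694e-01,  9.51736527e-03,  1.73957856e-04,
        -4.88554261e-02],
       [ 9.13808978e-04,  7.77880094e-02,  9.96969503e-01,
         1.51460138e+00],
       [ 0.00000000e+00,  0.00000000e+00,  0.00000000e+00,
         1.00000000e+00]])}
side {'fx': 438.6684434647079, 'fy': 438.6684434647079, 'cx': 322.2149629280484, 'cy': 196.95664481162413, 'extrinsics': array([[-0.88241382,  0.29933609, -0.36296522,  0.18199676],
       [-0.47035009, -0.54357248,  0.69519763,  0.69724833],
       [ 0.01079983,  0.78417273,  0.62044863,  0.75923562],
       [ 0.        ,  0.        ,  0.        ,  1.        ]])}
```

View pics/top0.png

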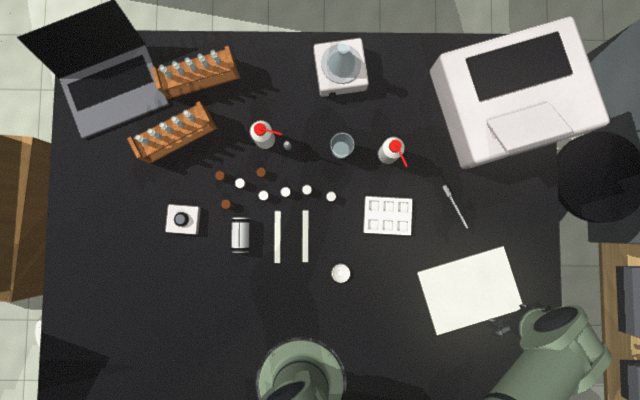

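View pics/side0.png

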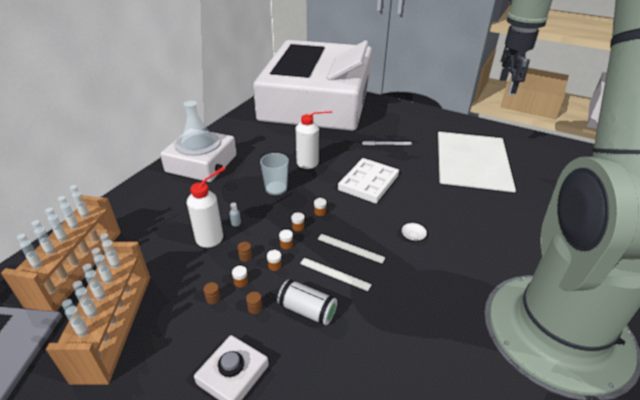

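The top view shows the cell at (240,235), the tapes at (278,237) and (305,236), and the button box at (182,219). The tray is at (388,216). Five white-capped jars sit at (240,183), (263,195), (285,191), (307,189) and (331,196). The capless brown items at (220,175), (261,172) and (225,204) are look-alikes. Next I'll localise everything.

```bash
cat > h.py <<'E'
from bench import sensors, eyes, robot
import numpy as np, cv2
C={n:eyes.calibration(n) for n in("top","side")}
def ray(n,p):
    c=C[n];E=c["extrinsics"]
    d=E[:3,:3]@np.array([(p[0]-c["cx"])/c["fx"],-(p[1]-c["cy"])/c["fy"],-1.])
    return E[:3,3],d
def w(n,p,z):
    o,d=ray(n,p); return o+d*(z-o[2])/d[2]
def proj(n,P):
    c=C[n];E=c["extrinsics"];q=E[:3,:3].T@(np.array(P)-E[:3,3])
    return np.array([c["cx"]+c["fx"]*q[0]/-q[2],c["cy"]-c["fy"]*q[1]/-q[2]])
def caps(im,rng=None):
    "white cap blobs in top picture -> world at z=.036"
    b=(im.min(2)>150).astype(np.uint8)
    k,l,s,ce=cv2.connectedComponentsWithStats(b)
    out=[]
    for i in range(1,k):
        if 25<s[i,4]<160 and max(s[i,2:4])<14:
            m=l==i; x,y,ww,hh=s[i,:4]; sl=np.s_[max(y-2,0):y+hh+2,max(x-2,0):x+ww+2]
            g=np.clip(im[sl].min(2).astype(float)-70,0,None)
            yy,xx=np.mgrid[sl]; p=((g*xx).sum()/g.sum(),(g*yy).sum()/g.sum())
            out.append((np.round(p,1),s[i,4],np.round(w("top",p,.036),4)[:2]))
    return out
E
python3 - <<'E'
from h import *
im={n:eyes.snapshot(n) for n in C}
for a in caps(im["top"]): print(a)
for t,z in(("tape1",0),("tape2",0),("tray",0),("start_top",.048),("cell",.028),("jar1",0),("tallbottle",0),("dish",0),("wash1",0),("beaker",0)):
    for n in C:
        for d in eyes.mark_of(n,t): 
            if d["conf"]>.3: print(t,n,np.round(d["location"],1),round(d["conf"],2),np.round(w(n,d["location"],z),4)[:2])
for t in("tape1","cell","tray"):
    for n in C:
      for d in eyes.cut_out(n,t):
        if d["conf"]>.3:
            m=d["pixels"].astype(np.uint8); cs=max(cv2.findContours(m,0,2)[0],key=cv2.contourArea)
            r=cv2.minAreaRect(cs); print(t,n,m.sum(),[np.round(w(n,q,{"tape1":0,"cell":.028,"tray":.02}[t]),4)[:2] for q in cv2.boxPoints(r)])
E
```

```text
(array([213.6,  54.5]), np.int32(29), array([1.0715, 0.3003]))
(array([201.2,  58.3]), np.int32(30), array([1.0582, 0.3414]))
(array([188.5,  62. ]), np.int32(31), array([1.0452, 0.3832]))
(array([175.7,  65.5]), np.int32(31), array([1.0329, 0.4251]))
(array([163.2,  69.1]), np.int32(31), array([1.0201, 0.4663]))
(array([186.9, 113.8]), np.int32(30), array([0.8701, 0.3829]))
(array([175.2, 120.1]), np.int32(33), array([0.8486, 0.4208]))
(array([163.3, 126.1]), np.int32(35), array([0.8282, 0.4592]))
(array([151.4, 132.1]), np.int32(35), array([0.8077, 0.4976]))
(array([139.7, 138.2]), np.int32(34), array([0.7871, 0.5351]))
(array([239.4, 182.7]), np.int32(74), array([0.6436, 0.2049]))
(array([306.4, 189.2]), np.int32(65), array([ 0.6243, -0.0134]))
(array([285. , 191.4]), np.int32(71), array([0.6164, 0.056 ]))
(array([446.7, 190.9]), np.int32(37), array([ 0.6232, -0.4696]))
(array([262.9, 195. ]), np.int32(69), array([0.6041, 0.1276]))
(array([330.7, 196. ]), np.int32(66), array([ 0.6029, -0.0924]))
tape1 top [276.6 240.2] 0.83 [0.4578 0.0839]
tape1 top [307.  237.8] 0.73 [ 0.4666 -0.
[... 2739 characters left out ...]
6 [array([0.5288, 0.2244]), array([0.5293, 0.1724]), array([0.4226, 0.1702]), array([0.4221, 0.2219])]
cell top 60 [array([0.624 , 0.0028]), array([ 0.6423, -0.015 ]), array([ 0.6244, -0.0331]), array([ 0.6061, -0.0154])]
cell side 1528 [array([0.5321, 0.2325]), array([0.5487, 0.1636]), array([0.4181, 0.1636]), array([0.4094, 0.2293])]
tray top 1700 [array([ 0.486 , -0.1969]), array([ 0.6061, -0.2027]), array([ 0.5997, -0.3604]), array([ 0.4797, -0.3536])]
tray side 1551 [array([ 0.5965, -0.1856]), array([ 0.6433, -0.3685]), array([ 0.4784, -0.3519]), array([ 0.4503, -0.1793])]
tray side 1640 [array([0.5345, 0.2314]), array([0.5528, 0.1563]), array([0.4194, 0.1556]), array([0.4097, 0.2273])]
```

```bash
python3 - <<'E'
import cv2
im=cv2.imread("pics/top0.png")[150:290,150:420]
cv2.imwrite("pics/crop0.png",cv2.resize(im,None,fx=2.9,fy=2.9,interpolation=cv2.INTER_CUBIC))
E
```

```text
(no output)
```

View pics/crop0.png

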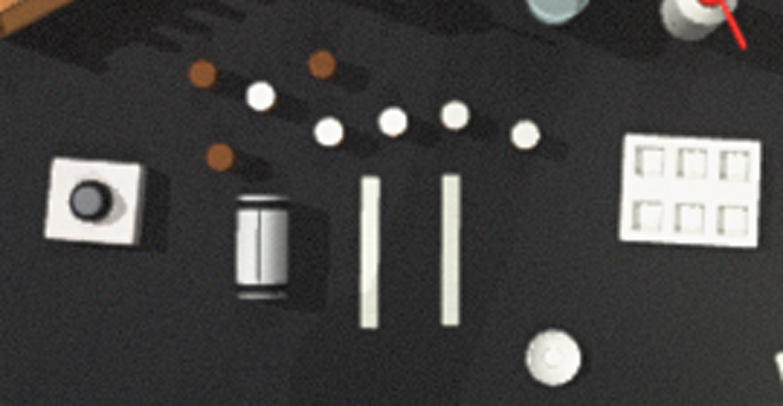

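```bash
cat >> h.py <<'E'
from scipy.spatial.transform import Rotation as R
def down(yx): # yx: world heading of tool x, deg
    a=np.radians(yx); return R.from_matrix(np.array([[np.cos(a),np.sin(a),0],[np.sin(a),-np.cos(a),0],[0,0,-1]]))
def cur():
    s=sensors.read_state();q=s["tcp_rot"];return s["eef_pos"],R.from_quat([*q[1:],q[0]])
def to(P,yx):
    p,r=cur(); print("shift cm",np.round(r.inv().apply(np.array(P)-p)*100,2),"rot",np.round((r.inv()*down(yx)).as_rotvec(),3))
def fit(im,box,th=110):
    c0,c1,r0,r1=box; g=im[r0:r1,c0:c1].min(2).astype(float); g=np.clip(g-th*.6,0,None)*(g>th*.6)
    yy,xx=np.mgrid[r0:r1,c0:c1]; m=g.sum(); p=np.array([(g*xx).sum()/m,(g*yy).sum()/m])
    cov=np.cov(np.vstack([xx.ravel(),yy.ravel()]),aweights=g.ravel()); e=np.linalg.eigh(cov)[1][:,1]
    return p,e
E
python3 - <<'E'
from h import *
im=cv2.imread("pics/top0.png")
for b in((269,286,205,268),(297,314,205,268)):
    p,e=fit(im,b); a=w("top",p-20*e,0);c=w("top",p+20*e,0);m=w("top",p,0); print(p,np.round(m,4),np.degrees(np.arctan((a-c)[1]/(a-c)[0])))
to((.5,-.2,.22),90); to((.475,.207,.15),91)
E
```

```text
[276.96520817 235.68140415] [0.4727 0.083  0.    ] 0.3231599409133236
[304.89150446 235.5762303 ] [ 0.4739 -0.0093  0.    ] 0.37882197430849407
shift cm [ 36.85 -23.23   2.53] rot [-0.    -0.    -1.134]
shift cm [ 51.8  -61.16   9.53] rot [-0.    -0.    -1.151]
```

Request:
apply_moves([
  [[6,36.9,-23.2,2.5,0,0,-1.134],[6,36.9,-23.2,2.5,0,0,-1.134],[6,36.9,-23.2,2.5,0,0,-1.134],[6,36.9,-23.2,2.5,0,0,-1.134],[6,36.9,-23.2,2.5,0,0,-1.134],[6,36.9,-23.2,2.5,0,0,-1.134],[6,36.9,-23.2,2.5,0,0,-1.134],[6,36.9,-23.2,2.5,0,0,-1.134],[6,36.9,-23.2,2.5,0,0,-1.134],[6,36.9,-23.2,2.5,0,0,-1.134],[6,51.8,-61.2,9.5,0,0,-1.15],[6,51.8,-61.2,9.5,0,0,-1.15],[6,51.8,-61.2,9.5,0,0,-1.15],[6,51.8,-61.2,9.5,0,0,-1.15],[6,51.8,-61.2,9.5,0,0,-1.15],[6,51.8,-61.2,9.5,0,0,-1.15],[6,51.8,-61.2,9.5,0,0,-1.15],[6,51.8,-61.2,9.5,0,0,-1.15],[6,51.8,-61.2,9.5,0,0,-1.15],[6,51.8,-61.2,9.5,0,0,-1.15]],
])

```text
time_s: 3.17
eef_pos: [0.475, 0.1959, 0.1524]
tcp_rot: [0.0, 0.702, 0.713, 0.0]
contact_force: [2.3, 0.4, 0.5]
opening: 0.704
grip_force: 0.0
```

Request:
apply_moves([
  [[6,0,0,4,0,0,0],[6,0,0,7,0,0,0],[6,0,0,7.6,0,0,0],[6,0,0,7.8,0,0,0],[6,0,0,8,0,0,0],[6,0,0,8.1,0,0,0],[6,0,0,8.2,0,0,0],[6,0,0,8.2,0,0,0]],
])

```text
time_s: 3.83
eef_pos: [0.476, 0.1938, 0.0715]
tcp_rot: [0.0, 0.702, 0.712, 0.001]
contact_force: [-0.8, -0.6, -0.0]
opening: 0.707
grip_force: 0.0
```

Request:
apply_moves([
  [[6,1.2,0,0,0,0,0],[6,1.2,0,0.2,0,0,0],[6,1.2,0,0.3,0,0,0],[6,1.2,0,0.4,0,0,0],[6,1.2,0,0.4,0,0,0]],
])

```text
time_s: 4.25
eef_pos: [0.475, 0.2057, 0.0663]
tcp_rot: [-0.0, 0.701, 0.713, -0.0]
contact_force: [-0.4, 0.1, -0.2]
opening: 0.703
grip_force: 0.0
```

Request:
apply_moves([
  [[6,0,0,0.1,0,0,0],[6,0,0,0.2,0,0,0],[6,0,0,0.3,0,0,0],[6,0,0,0.3,0,0,0],[6,0,0,0.3,0,0,0]],
])

```text
time_s: 4.67
eef_pos: [0.4753, 0.2065, 0.0646]
tcp_rot: [0.0, 0.701, 0.713, 0.001]
contact_force: [-7.1, 0.2, 26.8]
opening: 0.702
grip_force: 13.3
```

```bash
python3 - <<'E'
from h import *
im=eyes.snapshot("side")[200:350,200:400]; cv2.imwrite("pics/s1.png",cv2.resize(im[:,:,::-1],None,fx=4,fy=4,interpolation=cv2.INTER_CUBIC))
print(sensors.read_state()["contact_force"])
E
```

```text
[-5.95292594  0.23677328 26.69859746]
```

View pics/s1.png

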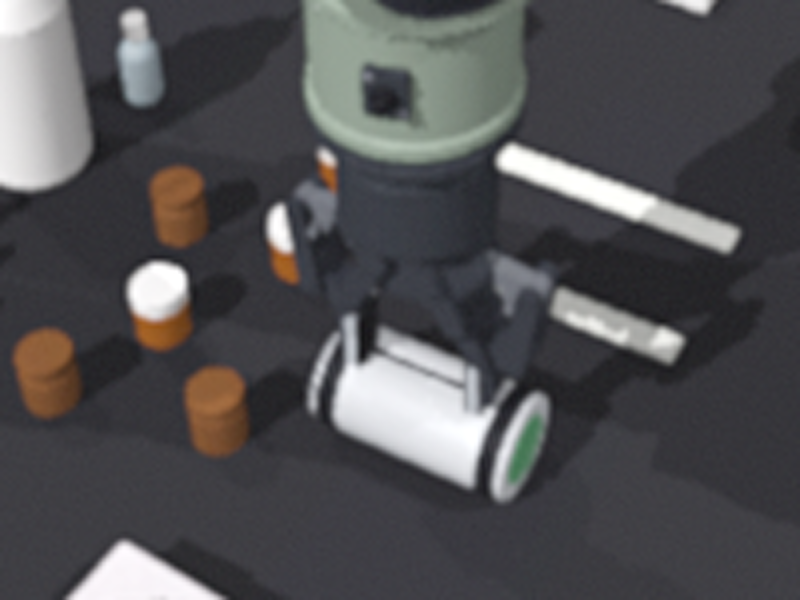

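The picture shows both fingers resting on top of the cell, one near each end. The contact force is about 27 N, so I'll ease off slightly and make the first stroke.

Request:
apply_moves([
  [[6,0,0,-0.06,0,0,0],[6,-0.5,0,-0.06,0,0,0],[6,-1.0,0,-0.06,0,0,0],[6,-1.5,0,-0.06,0,0,0],[6,-2.0,0,-0.06,0,0,0],[6,-2.5,0,-0.06,0,0,0],[6,-3,0,-0.06,0,0,0],[6,-3.5,0,-0.06,0,0,0],[6,-3.8,0,-0.06,0,0,0],[6,-4,0,-0.06,0,0,0],[6,-4,0,-0.06,0,0,0],[6,-4,0,-0.06,0,0,0]],
])

```text
time_s: 5.72
eef_pos: [0.4758, 0.1661, 0.0641]
tcp_rot: [-0.0, 0.701, 0.713, 0.0]
contact_force: [0.1, 0.4, 1.0]
opening: 0.704
grip_force: 0.1
```

```bash
cat >> h.py <<'E'
def cell(y):
    "cell pose from side-camera mask, fitted by projecting its outline"
    from scipy.optimize import minimize
    eyes.snapshot("side"); ds=eyes.cut_out("side","cell")
    ds=[d for d in ds if d["conf"]>.3]; out=[]
    for d in ds: out.append((round(d["conf"],2),d["pixels"].sum(),np.round(w("side",d["location"],.03),4)[:2]))
    for d in eyes.mark_of("side","cell"):
        if d["conf"]>.3: out.append(("mark",np.round(w("side",d["location"],.028),4)[:2]))
    return out
E
python3 - <<'E'
from h import *
print(cell(0)); print(eyes.snapshot("side").shape)
E
```

```text
[(0.61, np.int64(1563), array([0.4768, 0.1737])), ('mark', array([0.4784, 0.1794]))]
(400, 640, 3)
```

Request:
apply_moves([
  [[6,0,0,-1,0,0,0],[6,2.0,0,-1,0,0,0],[6,2,0,-0.2,0,0,0],[6,2,0,0,0,0,0],[6,1.2,0,0,0,0,0],[6,0.4,0,0,0,0,0],[6,-0.4,0,0,0,0,0],[6,-1.2,0,0,0,0,0],[6,-2,0,0,0,0,0],[6,-2,0,0,0,0,0],[6,-2,0,-1,0,0,0],[6,0,0,-1,0,0,0],[6,0,0,-0.2,0,0,0],[6,0,0,0,0,0,0],[6,-0.8,0,0,0,0,0],[6,-1.6,0,0,0,0,0],[6,-2.4,0,0,0,0,0],[6,-3.2,0,0,0,0,0],[6,-4,0,0,0,0,0],[6,-4,0,0,0,0,0]],
])

```text
time_s: 7.58
eef_pos: [0.4764, 0.1243, 0.0644]
tcp_rot: [0.0, 0.702, 0.712, -0.001]
contact_force: [-0.8, -1.5, 4.9]
opening: 0.705
grip_force: 2.5
```

```bash
python3 - <<'E'
from h import *
print(cell(0)); im=eyes.snapshot("side")[200:350,200:400]; cv2.imwrite("pics/s2.png",cv2.resize(im[:,:,::-1],None,fx=4,fy=4,interpolation=cv2.INTER_CUBIC))
E
```

```text
[(0.96, np.int64(1394), array([0.4776, 0.1279])), (0.7, np.int64(1550), array([0.8414, 0.0894])), (0.36, np.int64(73), array([ 0.6329, -0.0305])), ('mark', array([0.478 , 0.1353]))]
```

View pics/s2.png

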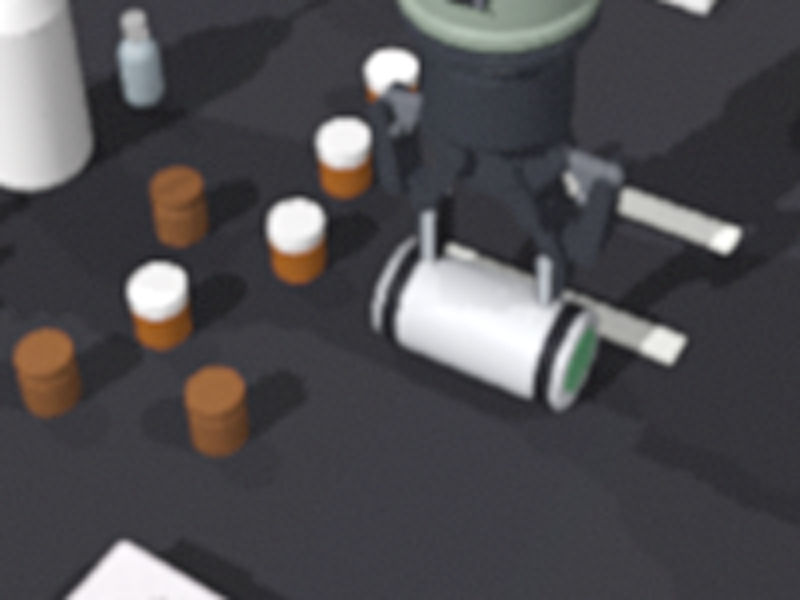

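The cell is about 53 mm from tape 1 and roughly parallel to it. I'll do two more strokes.

Request:
apply_moves([
  [[6,0,0,-1,0,0,0],[6,2.0,0,-1,0,0,0],[6,2,0,-0.2,0,0,0],[6,2,0,0,0,0,0],[6,1.2,0,0,0,0,0],[6,0.4,0,0,0,0,0],[6,-0.4,0,0,0,0,0],[6,-1.2,0,0,0,0,0],[6,-2,0,0,0,0,0],[6,-2,0,0,0,0,0],[6,-2,0,-1,0,0,0],[6,0,0,-1,0,0,0],[6,0,0,-0.2,0,0,0],[6,0,0,0,0,0,0],[6,-0.8,0,0,0,0,0],[6,-1.6,0,0,0,0,0],[6,-2.4,0,0,0,0,0],[6,-3.2,0,0,0,0,0],[6,-4,0,0,0,0,0],[6,-4,0,0,0,0,0]],
])

```text
time_s: 9.45
eef_pos: [0.477, 0.0838, 0.0646]
tcp_rot: [0.0, 0.702, 0.712, -0.001]
contact_force: [-1.8, -0.7, 8.7]
opening: 0.702
grip_force: 4.0
```

Request:
apply_moves([
  [[6,0,0,-2,0,0,0],[6,0,0,-6,0,0,0],[6,0,0,-8,0,0,0],[6,0,0,-8,0,0,0]],
])

```text
time_s: 9.78
eef_pos: [0.4785, 0.0858, 0.1481]
tcp_rot: [0.001, 0.702, 0.713, 0.002]
contact_force: [0.7, 0.1, -1.0]
opening: 0.703
grip_force: 0.0
```

```bash
python3 - <<'E'
from h import *
print(cur()[0],cell(0)); im=eyes.snapshot("side"); cv2.imwrite("pics/s3full.png",im[:,:,::-1])
im=im[180:330,230:430]; cv2.imwrite("pics/s3.png",cv2.resize(im[:,:,::-1],None,fx=4,fy=4,interpolation=cv2.INTER_CUBIC))
E
```

```text
[0.47849114 0.0858037  0.14805069] [(0.59, np.int64(1233), array([0.4789, 0.0913])), ('mark', array([0.4797, 0.0944])), ('mark', array([0.5908, 0.1486]))]
```

View pics/s3.png

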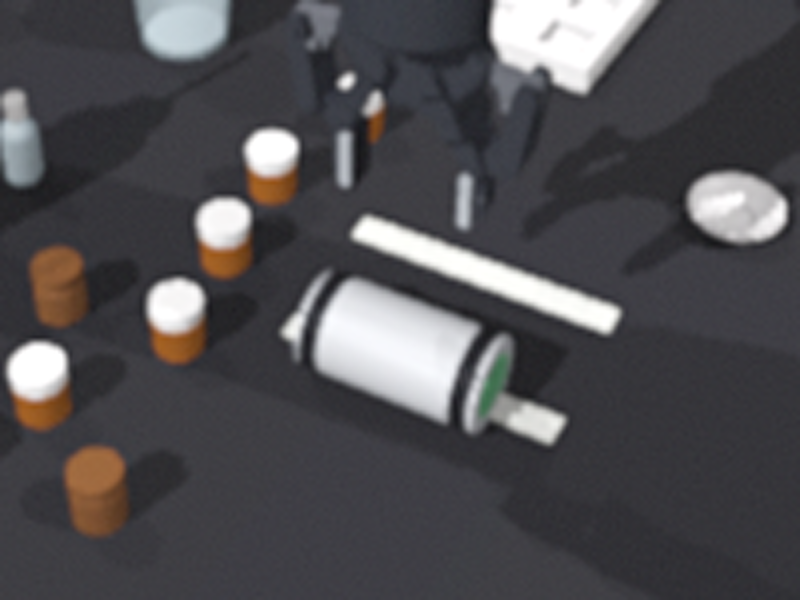

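The cell now lies over tape 1, with a few mm left to roll and about 5 mm too far in +x. I'll step aside and measure it precisely from the top.

Request:
apply_moves([
  [[6,-4,0,-1,0,0,0],[6,-8,0,-1,0,0,0],[6,-12,0,-1,0,0,0],[6,-16,0,-1,0,0,0],[6,-20,0,-1,0,0,0],[6,-20,0,-1,0,0,0]],
])

```text
time_s: 10.48
eef_pos: [0.4787, -0.1218, 0.1528]
tcp_rot: [-0.0, 0.704, 0.71, -0.002]
contact_force: [-0.5, -1.4, 0.0]
opening: 0.702
grip_force: 0.0
```

```bash
cat >> h.py <<'E'
from scipy.optimize import minimize
def hull(n,q,S=4):
    x,y,a=q;a=np.radians(a);u=np.array([np.cos(a),np.sin(a),0]);v=np.array([-np.sin(a),np.cos(a),0])
    t=np.linspace(0,2*np.pi,40)
    P=[np.array([x,y,.028])+s*.055*u+.028*(np.cos(k)*v+np.sin(k)*np.array([0,0,1])) for s in(-1,1) for k in t]
    pts=np.array([proj(n,p) for p in P])
    m=np.zeros((400*S,640*S),np.uint8); cv2.fillConvexPoly(m,cv2.convexHull(((pts+.5)*S*16).astype(np.int32)),1,shift=4); 
    return cv2.resize(m.astype(np.float32),(640,400),interpolation=cv2.INTER_AREA)
def cellfit(n,q0):
    eyes.snapshot(n); q0=np.array(q0,float)
    ds=[d for d in eyes.cut_out(n,"cell") if np.linalg.norm(d["location"]-proj(n,[q0[0],q0[1],.028]))<25]
    if not ds: return None
    m=ds[0]["pixels"].astype(np.float32)
    f=lambda v:np.abs(hull(n,q0+np.array(v)*[.01,.01,5])-m).sum()
    r=minimize(f,[0,0,0],method="Nelder-Mead",options=dict(initial_simplex=[[0,0,0],[.8,0,0],[0,.8,0],[0,0,.8]],xatol=.02,fatol=1))
    return np.round(q0+r.x*[.01,.01,5],4),r.fun,m.sum()
E
python3 - <<'E'
from h import *
for n in("top","side"): print(n,cellfit(n,[.476,.092,.5]))
im=eyes.snapshot("top"); cv2.imwrite("pics/t3.png",im[:,:,::-1])
cv2.imwrite("pics/t3c.png",cv2.resize(im[150:290,210:350,::-1],None,fx=4,fy=4,interpolation=cv2.INTER_CUBIC))
E
```

```text
top (array([ 0.4757,  0.0922, -0.0955]), np.float64(30.1875), np.float32(601.0))
side (array([0.4757, 0.0907, 0.5731]), np.float64(48.5), np.float32(1347.0))
```

View pics/t3c.png

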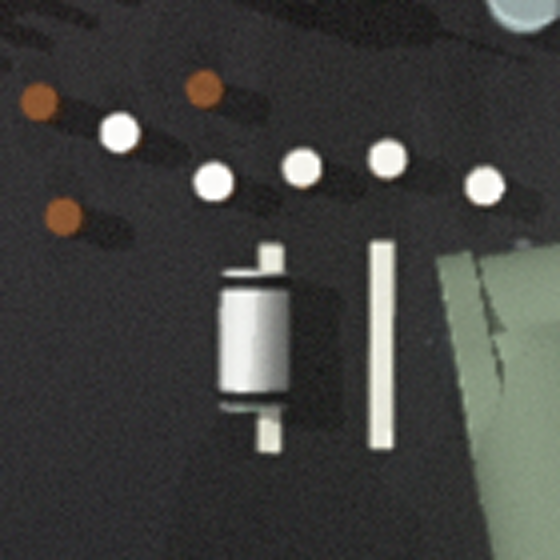

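```bash
python3 - <<'E'
from h import *
a=cv2.imread("pics/top0.png").min(2).astype(int); b=cv2.imread("pics/t3.png").min(2).astype(int)
print(a[206:216,275:280].mean(1).round(),a[258:268,275:280].mean(1).round())
print("t2",a[206:216,303:307].mean(1).round(),a[258:268,303:307].mean(1).round())
print("cell",b[212:222,266:270].mean(1).round(),b[246:256,266:270].mean(1).round())
print("cellL",b[212:222,271:275].mean(1).round(),b[246:256,270:275].mean(1).round())
print("w",a[225:250,270:284].mean(0).round(),a[225:250,298:312].mean(0).round(),b[225:242,260:285].mean(0).round())
E
```

```text
[ 46.  46.  47.  48.  93. 180. 231. 232. 229. 228.] [211. 212. 212. 214. 190.  81.  38.  39.  41.  40.]
t2 [ 42.  44.  40.  63. 139. 218. 217. 215. 216. 216.] [216. 216. 216. 198.  92.  39.  42.  38.  40.  38.]
cell [ 44.  41.  45.  43.  53. 130. 201.  75.  34.  66.] [232. 192.  71.  36.  65. 112. 121.  54.  37.  38.]
cellL [ 58.  58.  58.  54.  67. 138. 205.  79.  35.  64.] [217. 198.  73.  35.  54.  94. 110.  53.  49.  58.]
w [ 45.  44.  44.  56. 140. 237. 236. 233. 233. 222. 126.  51.  41.  42.] [ 42.  41.  40.  54. 125. 214. 217. 215. 217. 200. 100.  44.  40.  43.] [ 47.  48.  46.  46.  89. 172. 225. 229. 234. 238. 238. 236. 230. 215.
 193. 177. 162. 147. 131. 120. 110.  94.  56.  33.  32.]
```

Request:
apply_moves([
  [[6,4,0,0,0,0,0],[6,8,0,0,0,0,0],[6,12,-0.1,0,0,0,0],[6,16,-0.2,0,0,0,0],[6,20,-0.2,0,0,0,0],[6,22,-0.3,3,0,0,0],[6,22,-0.3,7,0,0,0],[6,22,-0.3,7,0,0,0],[6,22,-0.3,7,0,0,0],[6,22,-0.3,7,0,0,0]],
])

```text
time_s: 11.57
eef_pos: [0.474, 0.106, 0.0854]
tcp_rot: [0.0, 0.701, 0.713, 0.0]
contact_force: [0.9, 0.8, 1.5]
opening: 0.7
grip_force: 0.0
```

Request:
apply_moves([
  [[6,-0.8,0,0.5,0,0,0],[6,-0.8,0,1.5,0,0,0],[6,-0.8,0,1.9,0,0,0],[6,-0.8,0,2.02,0,0,0],[6,-0.8,0,2.02,0,0,0],[6,-1.2,0,2.02,0,0,0],[6,-1.6,0,2.02,0,0,0],[6,-2,0,2.02,0,0,0],[6,-2.4,0,2.02,0,0,0],[6,-2.65,0,2.02,0,0,0],[6,-2.65,0,2.02,0,0,0],[6,-2.65,0,2.02,0,0,0]],
])

```text
time_s: 12.57
eef_pos: [0.4745, 0.0791, 0.0647]
tcp_rot: [0.0, 0.702, 0.712, 0.0]
contact_force: [-3.8, 0.1, 18.8]
opening: 0.705
grip_force: 8.9
```

```bash
python3 - <<'E'
from h import *
print(cellfit("side",[.476,.083,.5]))
E
```

```text
(array([0.4759, 0.0829, 0.4153]), np.float64(114.1875), np.float32(1249.0))
```

Request:
apply_moves([
  [[6,0,0,-3,0,0,0],[0,0,0,-5,0,0,0],[0,0.2,4,-5,0,0,0],[0,0.4,8,-5,0,0,0],[0,0.4,9.2,-5,0,0,0],[0,0.4,9.2,-4,0,0,0],[0,0.4,9.2,-1,0,0,0],[0,0.4,9.2,2.5,0,0,0],[0,0.4,9.2,2.8,0,0,0],[0,0.4,9.2,2.8,0,0,0]],
])

```text
time_s: 13.5
eef_pos: [0.5644, 0.0847, 0.0347]
tcp_rot: [-0.001, 0.701, 0.713, -0.002]
contact_force: [0.9, -0.6, 0.6]
opening: 0.003
grip_force: 0.0
```

Request:
apply_moves([
  [[0,0,-0.6,0,0,0,0],[0,0,-1.2,0,0,0,0],[0,0,-1.6,0,0,0,0],[0,0,-1.9,0,0,0,0],[0,0,-1.9,0,0,0,0]],
])

```text
time_s: 13.92
eef_pos: [0.5468, 0.0845, 0.0368]
tcp_rot: [0.0, 0.701, 0.713, 0.0]
contact_force: [-0.7, -0.0, 0.7]
opening: 0.002
grip_force: 0.0
```

```bash
python3 - <<'E'
from h import *
print(cur()[0],cellfit("side",[.476,.083,.5]))
E
```

```text
[0.54680267 0.08454495 0.03684986] (array([0.4753, 0.0818, 0.9668]), np.float64(52.875), np.float32(1314.0))
```

Request:
apply_moves([
  [[0,0,-0.3,0,0,0,0],[0,0,-0.6,0,0,0,0],[0,0,-0.9,0,0,0,0],[0,0,-0.9,0,0,0,0]],
])

```text
time_s: 14.35
eef_pos: [0.5377, 0.0845, 0.036]
tcp_rot: [-0.0, 0.701, 0.713, -0.0]
contact_force: [-0.8, 0.1, -0.2]
opening: 0.001
grip_force: 0.1
```

```bash
python3 - <<'E'
from h import *
print(cur()[0],cellfit("side",[.476,.083,.5]))
E
```

```text
[0.53768956 0.08447877 0.03600726] (array([0.4697, 0.0828, 2.5472]), np.float64(75.25), np.float32(1342.0))
```

Request:
apply_moves([
  [[0,0,1.5,0,0,0,0],[0,0,1.5,-3,0,0,0],[0,0,1.5,-7,0,0,0],[0,4,1,-8,0,0,0],[0,8,0.5,-8,0,0,0],[0,12,0,-8,0,0,0],[0,16,-0.5,-8,0,0,0],[0,20,-1,-8,0,0,0],[0,24,-1.2,-8,0,0,0],[0,28,-1.2,-8,0,0,0],[0,30.3,-1.2,-8,0,0,0],[0,30.3,-1.2,-8,0,0,0]],
])

```text
time_s: 15.45
eef_pos: [0.5188, 0.3933, 0.1157]
tcp_rot: [-0.002, 0.699, 0.715, 0.001]
contact_force: [-0.7, 1.0, 0.6]
opening: -0.004
grip_force: 0.0
```

```bash
python3 - <<'E'
from h import *
print(cur()[0], w("top",(180.6,219.0),.048), w("top",(182.6,218.9),.03))
for n in C: print(n,cellfit(n,[.473,.083,.5]))
im=eyes.snapshot("top"); cv2.imwrite("pics/t4.png",im[:,:,::-1])
cv2.imwrite("pics/t4c.png",cv2.resize(im[150:290,140:350,::-1],None,fx=3.8,fy=3.8,interpolation=cv2.INTER_CUBIC))
b=im.min(2).astype(int)
for c in(271,274,277,280): print(b[208:225,c],b[246:266,c])
print(b[228:242,264:292].mean(0).round())
E
```

```text
[0.51884834 0.39334003 0.11569845] [0.52337179 0.38873748 0.048     ] [0.52425316 0.38762655 0.03      ]
top (array([0.4694, 0.0839, 0.7143]), np.float64(22.8125), np.float32(591.0))
side (array([ 0.4689,  0.0826, -0.1767]), np.float64(44.0625), np.float32(1353.0))
[ 40  50  40  42  44  44  43  40  43  42  53 131 205  72  31  59 132] [123 118 116  95  30  12  32  58  62  32  34  27  26  20  24  24  25  22
  32  34]
[ 45  46  58  81 100 103  99  96  95  99  98 143 192  70  36  64 134] [132 138 136 118  42  20  41  69  91  77  81  70  75  71  77  76  68  31
  27  26]
[ 41  45  81 162 218 221 217 217 217 218 220 215 175  64  27  49 119] [132 133 132 114  45  27  37  78 116 120 119 118 118 125 120 121 104  48
  28  34]
[ 39  46  56 112 165 159 163 164 163 157 135 138 132  49  25  42  88] [119 120 116  87  34  21  34  55  70  52  54  53  51  56  54  49  45  34
  25  24]
[ 35.  36.  36.  73. 137. 157. 166. 172. 180. 181. 183. 180. 178. 169.
 158. 149. 136. 123. 112. 106.  92.  44.  31.  33.  34.  35.  35.  34.]
```

View pics/t4c.png

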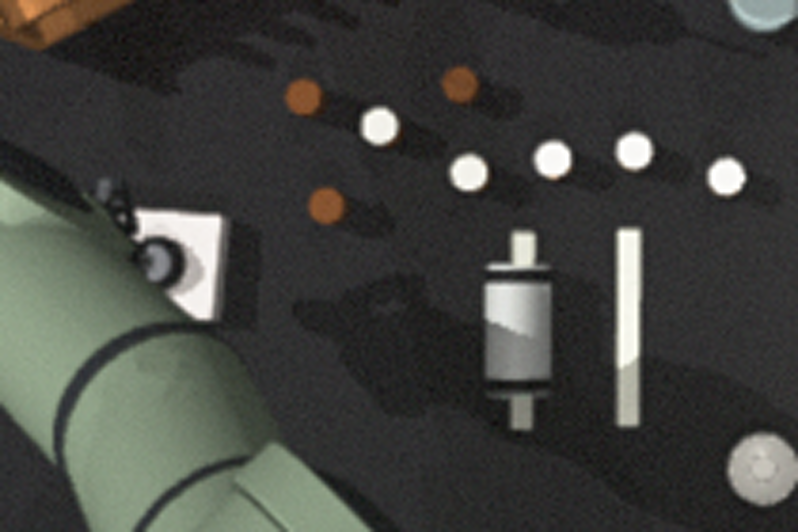

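Request:
apply_moves([
  [[0,-0.4,0.4,2,0,0,0],[0,-0.5,0.4,4,0,0,0],[0,-0.5,0.4,4.8,0,0,0],[0,-0.5,0.4,5.3,0,0,0],[0,-0.5,0.4,5.6,0,0,0],[0,-0.5,0.4,5.9,0,0,0],[0,-0.5,0.4,6.0,0,0,0],[0,-0.5,0.4,6.0,0,0,0],[0,-0.5,0.4,6.0,0,0,0]],
])

```text
time_s: 16.45
eef_pos: [0.5259, 0.3816, 0.0593]
tcp_rot: [0.001, 0.702, 0.712, 0.0]
contact_force: [-13.7, -16.8, 45.1]
opening: 0.001
grip_force: 22.2
```

Request:
apply_moves([
  [[0,0,0,-1.2,0,0,0],[0,0.4,-0.1,-1.5,0,0,0],[0,0.7,-0.2,-1.5,0,0,0],[0,0.7,-0.2,-1.5,0,0,0],[0,0.7,-0.2,-1.5,0,0,0]],
])

```text
time_s: 16.87
eef_pos: [0.5229, 0.3895, 0.0707]
tcp_rot: [-0.0, 0.701, 0.713, -0.0]
contact_force: [0.3, -0.2, -0.3]
opening: 0.003
grip_force: 0.0
```

```bash
python3 - <<'E'
from h import *
print(cur()[0]); im=eyes.snapshot("side"); im=im[290:400,150:300]
cv2.imwrite("pics/s5.png",cv2.resize(im[:,:,::-1],None,fx=5,fy=5,interpolation=cv2.INTER_CUBIC))
im=cv2.imread("pics/side0.png")
g=im[345:385,205:260].max(2).astype(int)
E
```

```text
[0.52293028 0.38946606 0.07073026]
```

View pics/s5.png

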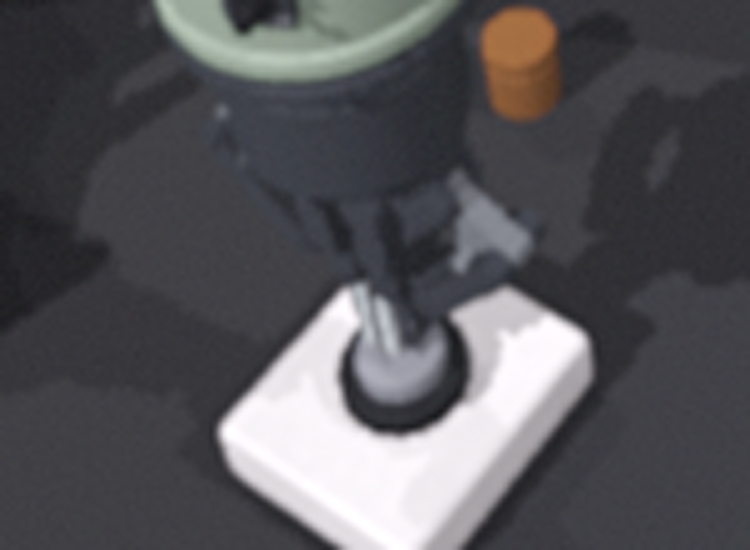

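```bash
python3 - <<'E'
from h import *
print((proj("side",[.5229,.3895,.0567])-[150,290])*5,(proj("side",[.5238,.3882,.048])-[150,290])*5,(proj("side",[.5238,.4042,.048])-[150,290])*5,(proj("side",[.5238,.3722,.048])-[150,290])*5)
print(w("side",(150+402/5,290+360/5),.048))
E
```

```text
[397.05345449 333.16524431] [400.21783422 342.81780215] [372.08998669 379.30809331] [427.5549262  307.35335913]
[0.51914242 0.39326958 0.048     ]
```

Request:
apply_moves([
  [[0,0,0,0.4,0,0,0],[0,0,0,0.7,0,0,0],[0,0,0,0.9,0,0,0],[0,0,0,1.1,0,0,0],[0,0,0,1.2,0,0,0],[0,0,0,1.2,0,0,0]],
])

```text
time_s: 17.42
eef_pos: [0.5234, 0.3892, 0.0599]
tcp_rot: [0.0, 0.702, 0.713, 0.0]
contact_force: [-3.8, -4.3, 20.2]
opening: 0.002
grip_force: 9.9
```

The shut fingertips, about 29 × 22 mm, are wide enough to catch the button's collar. I'll press with one open finger instead.

Request:
apply_moves([
  [[0,0,0,-1.5,0,0,0],[5,0,0,-3,0,0,0],[5,0,-1.6,-3,0,0,0],[5,0,-3.2,-3,0,0,0],[5,0,-3.2,-2,0,0,0],[5,0,-3.2,-1,0,0,0],[5,0,-3.2,-0.5,0,0,0],[5,0,-3.2,-0.2,0,0,0],[5,0,-3.2,0,0,0,0],[5,0,-3.2,0,0,0,0]],
])

```text
time_s: 18.25
eef_pos: [0.4916, 0.3884, 0.0585]
tcp_rot: [0.0, 0.702, 0.713, -0.0]
contact_force: [-1.1, -2.2, 4.1]
opening: 0.584
grip_force: 2.0
```

```bash
python3 - <<'E'
from h import *
print(cur()[0],sensors.read_state()["contact_force"],sensors.read_state()["opening"]); im=eyes.snapshot("side"); im=im[280:400,150:300]
cv2.imwrite("pics/s6.png",cv2.resize(im[:,:,::-1],None,fx=5,fy=5,interpolation=cv2.INTER_CUBIC))
E
```

```text
[0.49156279 0.38836495 0.05853288] [-1.06511617 -2.23482852  4.10714266] 0.5842164343914578
```

View pics/s6.png

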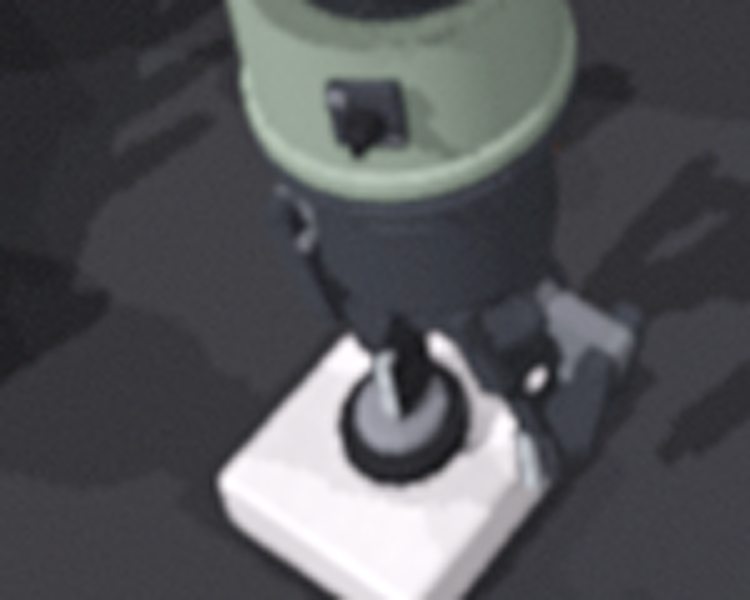

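Request:
apply_moves([
  [[5,0,0,0.2,0,0,0],[5,0,0,0.4,0,0,0],[5,0,0,0.5,0,0,0],[5,0,0,0.5,0,0,0],[5,0,0,0.5,0,0,0]],
])

```text
time_s: 18.72
eef_pos: [0.492, 0.3888, 0.0562]
tcp_rot: [0.001, 0.702, 0.713, 0.001]
contact_force: [-9.3, -10.0, 37.9]
opening: 0.585
grip_force: 19.2
```

Request:
apply_moves([
  [[5,0,0,-0.55,0,0,0],[5,0,0,-0.55,0,0,0],[5,0,0,-0.55,0,0,0]],
])

```text
time_s: 18.97
eef_pos: [0.4918, 0.3891, 0.06]
tcp_rot: [0.0, 0.701, 0.713, 0.001]
contact_force: [2.0, -0.5, 2.4]
opening: 0.585
grip_force: 1.5
```

Request:
apply_moves([
  [[5,0,0,-0.1,0,0,0],[5,0,0,-0.1,0,0,0],[5,0,0,-0.1,0,0,0]],
])

```text
time_s: 19.22
eef_pos: [0.4914, 0.3889, 0.0604]
tcp_rot: [-0.0, 0.701, 0.713, 0.0]
contact_force: [2.4, 0.7, 3.1]
opening: 0.584
grip_force: 1.4
```

Request:
apply_moves([
  [[5,0,0,-0.15,0,0,0],[5,0,0,-0.15,0,0,0],[5,0,0,-0.15,0,0,0]],
])

```text
time_s: 19.47
eef_pos: [0.4911, 0.3888, 0.0619]
tcp_rot: [-0.0, 0.701, 0.713, -0.0]
contact_force: [1.2, 1.1, 1.1]
opening: 0.586
grip_force: 1.0
```

```bash
python3 - <<'E'
from h import *
im=eyes.snapshot("side"); im=im[280:400,150:300]
im0=cv2.imread("pics/side0.png")[280:400,150:300,::-1]
cv2.imwrite("pics/s7.png",cv2.resize(np.hstack([im[30:],im0[30:]])[:,:,::-1],None,fx=2.6,fy=2.6,interpolation=cv2.INTER_CUBIC))
im=cv2.imread("pics/top0.png").astype(int)[208:232,165:200].mean(2); print(im.astype(int)[::1])
E
```

```text
[[ 46  54 122 220 235 233 235 238 234 236 236 236 236 236 237 236 233 234
  236 239 239 241 240 239 240 241 242 241 241 243 244 245 237 149  90]
 [ 46  58 139 240 238 235 236 235 234 234 236 235 235 234 234 231 221 222
  228 236 240 240 241 239 240 240 240 240 240 240 242 243 226 136  94]
 [ 44  54 134 239 237 233 235 235 236 237 235 232 231 224 224 223 224 226
  226 230 237 239 240 239 240 240 238 240 241 241 241 241 220 128  85]
 [ 42  56 142 236 236 235 233 235 237 236 234 222 219 206 204 200 204 205
  211 217 226 231 239 241 240 240 240 240 242 240 240 239 211 118  88]
 [ 46  69 150 238 235 235 235 236 237 237 234 214 186 125 113  93  89  91
  108 167 201 210 231 238 240 239 238 238 240 240 241 238 193 109  86]
 [ 46  68 150 238 237 235 236 236 239 237 227 155 112  51  47  45  41  33
   41  62  92 141 202 223 240 239 238 239 240 240 240 238 185 106  84]
 [ 40  71 162 238 237 236 236 235 239 233 186  79  62  76  81  89  76  65
   43  32  43  59 113 177 234 235 240 239 239 240 243 239 177 102  85]
 [ 47  94 185 238 236 237 236 238 235 202 100  71 111 138 138 140 131 113
   68  43  
[... 1680 characters left out ...]
 237 238 239 238 239 237 233 229 229 230 224 183
  180 183 193 205 205 215 238 239 240 239 241 241 237 151  88  68  41]
 [119 227 239 239 239 237 236 238 237 238 238 238 238 233 232 232 229 231
  233 233 240 239 238 240 240 239 239 240 240 241 233 147  85  67  35]
 [140 243 241 238 238 238 239 238 238 238 239 240 239 237 234 236 231 236
  240 240 239 240 240 240 240 239 238 238 239 240 227 140  87  67  28]
 [140 242 240 237 239 239 239 240 239 241 240 240 239 239 238 238 238 238
  238 239 239 238 240 241 240 238 239 240 240 240 221 127  87  68  34]
 [121 213 220 221 228 230 229 233 233 239 239 240 239 237 239 239 239 240
  239 240 239 240 240 240 241 240 241 242 241 237 209 120  83  58  28]]
```

The force follows the spring: about 1 N at z = 61.9 mm, 3 N at 60.4 mm and 4 N at 58.5 mm, then a stiff stop at 38 N. So the button was fully down. Back to rolling, on to tape 2.

Request:
apply_moves([
  [[5,0,0,-3.8,0,0,0],[6,-4,0,-3.8,0,0,0],[6,-8,0,-3.8,0,0,0],[6,-12,-0.5,-3.8,0,0,0],[6,-16,-1,-3.8,0,0,0],[6,-20,-1.5,-3.8,0,0,0],[6,-24,-2,-3.8,0,0,0],[6,-28,-2.1,-3.8,0,0,0],[6,-29.5,-2.1,-3.8,0,0,0],[6,-29.5,-2.1,-3.8,0,0,0],[6,-29.5,-2.1,-1.3,0,0,0],[6,-29.5,-2.1,-1.3,0,0,0],[6,-29.5,-2.1,-1.3,0,0,0]],
])

```text
time_s: 20.6
eef_pos: [0.4741, 0.094, 0.0745]
tcp_rot: [-0.001, 0.701, 0.713, -0.001]
contact_force: [-0.3, 0.3, 0.1]
opening: 0.703
grip_force: 0.0
```

Request:
apply_moves([
  [[6,0,-0.4,0.6,0,0,0],[6,0,-0.4,1.0,0,0,0],[6,0,-0.4,1.04,0,0,0],[6,-0.8,-0.4,1.04,0,0,0],[6,-1.6,-0.4,1.04,0,0,0],[6,-2.4,-0.4,1.04,0,0,0],[6,-3.2,-0.4,1.04,0,0,0],[6,-4,-0.4,1.04,0,0,0],[6,-4,-0.4,1.04,0,0,0],[6,-4,-0.4,0,0,0,0],[6,-2,-0.4,0,0,0,0],[6,-2,-0.4,0.8,0,0,0],[6,-2,-0.4,1.04,0,0,0],[6,-2.8,-0.4,1.04,0,0,0],[6,-3.6,-0.4,1.04,0,0,0],[6,-4.4,-0.4,1.04,0,0,0],[6,-5.2,-0.4,1.04,0,0,0],[6,-6,-0.4,1.04,0,0,0],[6,-6,-0.4,1.04,0,0,0]],
])

```text
time_s: 22.18
eef_pos: [0.4719, 0.0314, 0.0647]
tcp_rot: [0.0, 0.702, 0.712, -0.0]
contact_force: [0.0, -0.4, 4.0]
opening: 0.702
grip_force: 1.9
```

```bash
python3 - <<'E'
from h import *
print(cur()[0],cellfit("side",[.469,.044,.5]))
E
```

```text
[0.47191894 0.0313835  0.06467492] (array([0.4715, 0.0399, 1.6518]), np.float64(67.9375), np.float32(1208.0))
```

Two more strokes of the same kind.

Request:
apply_moves([
  [[6,0,0,-1,0,0,0],[6,2.0,0,-1,0,0,0],[6,2,0,-0.2,0,0,0],[6,2,0,0,0,0,0],[6,1.2,0,0,0,0,0],[6,0.4,0,0,0,0,0],[6,-0.4,0,0,0,0,0],[6,-1.2,0,0,0,0,0],[6,-2,0,0,0,0,0],[6,-2,0,0,0,0,0],[6,-2,0,-1,0,0,0],[6,0,0,-1,0,0,0],[6,0,0,-0.2,0,0,0],[6,0,0,0,0,0,0],[6,-0.8,0,0,0,0,0],[6,-1.6,0,0,0,0,0],[6,-2.4,0,0,0,0,0],[6,-3.2,0,0,0,0,0],[6,-4,0,0,0,0,0],[6,-4,0,0,0,0,0]],
])

```text
time_s: 23.95
eef_pos: [0.4723, -0.0087, 0.0647]
tcp_rot: [0.0, 0.702, 0.712, -0.001]
contact_force: [-0.3, -1.6, 5.6]
opening: 0.702
grip_force: 2.5
```

Request:
apply_moves([
  [[6,0,0,-3,0,0,0],[6,-4,0,-5,0,0,0],[6,-8,0,-5,0,0,0],[6,-12,0,-5,0,0,0],[6,-16,0,-5,0,0,0],[6,-20,0,-5,0,0,0],[6,-20,0,-5,0,0,0]],
])

```text
time_s: 24.53
eef_pos: [0.4743, -0.2146, 0.1143]
tcp_rot: [0.001, 0.705, 0.71, -0.001]
contact_force: [-0.9, -0.8, -1.1]
opening: 0.704
grip_force: 0.0
```

```bash
python3 - <<'E'
from h import *
print(cur()[0])
for n in C: print(n,cellfit(n,[.4715,-.001,.5]))
cv2.imwrite("pics/t5.png",eyes.snapshot("top")[:,:,::-1])
E
```

```text
[ 0.47434225 -0.214562    0.11431333]
top (array([4.702e-01, 4.000e-04, 2.462e+00]), np.float64(34.125), np.float32(609.0))
side (array([ 0.4705, -0.004 ,  0.3031]), np.float64(54.8125), np.float32(1186.0))
```

```bash
python3 - <<'E'
from h import *
b=cv2.imread("pics/t5.png").min(2).astype(int)
for r in((222,228),(231,236),(242,247)): print(b[r[0]:r[1],288:318].mean(0).round())
for c in(299,302,305,308): print(b[206:222,c],b[246:266,c])
cv2.imwrite("pics/t5c.png",cv2.resize(cv2.imread("pics/t5.png")[200:270,265:345],None,fx=7,fy=7,interpolation=cv2.INTER_CUBIC))
E
```

```text
[ 45.  44.  42.  42.  44.  77. 129. 141. 147. 155. 164. 164. 158. 154.
 150. 139. 129. 119. 106.  88.  60.  56.  63.  34.  30.  35.  33.  34.
  35.  35.]
[ 40.  42.  44.  40.  44. 105. 191. 212. 220. 224. 227. 223. 219. 212.
 206. 194. 179. 164. 152. 125.  77.  72.  88.  41.  31.  30.  35.  31.
  30.  34.]
[ 42.  44.  41.  41.  44. 108. 198. 216. 222. 226. 227. 222. 219. 212.
 205. 193. 177. 162. 147. 123.  76.  75.  88.  42.  31.  32.  31.  33.
  38.  35.]
[ 41  42  37  46  50  40  47  40  42  42  46  40  53 111 163  67] [222 225 218 160  63  39  60  92 101  51  38  37  37  40  42  38  39  33
  39  41]
[ 39  44  49  45  87 122 125 124 126 127 121 119 115 130 146  57] [205 206 197 150  58  29  57  94 116  84 100 120 124 124 127 113  59  33
  38  40]
[ 39  40  50  64 142 220 221 218 220 221 221 221 217 183 122  46] [162 161 156 117  46  27  57 106 130 122 140 189 207 201 205 187  87  42
  38  46]
[ 46  43  44  58  98 132 128 127 128 128 132 129 129 127 106  39] [73 78 82 80 32 30 42 67 66 55 48 61 90 87 92 83 50 43 36 44]
```

View pics/t5c.png

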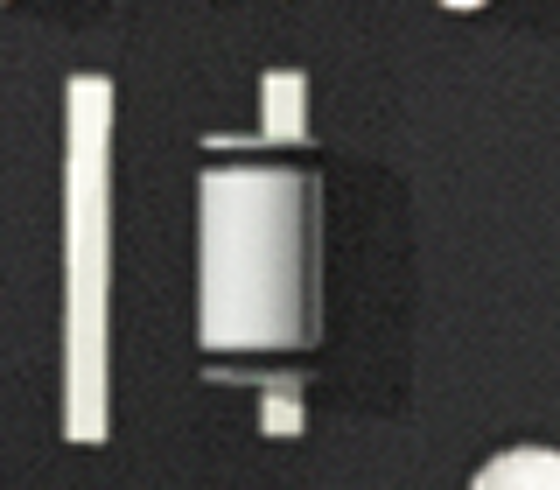

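Request:
apply_moves([
  [[6,4,0,0,0,0,0],[6,8,0,0,0,0,0],[6,12,0,0,0,0,0],[6,16,0,0,0,0,0],[6,20,0,0,0,0,0],[6,21.5,0,1,0,0,0],[6,21.5,0,3,0,0,0],[6,21.5,0,3,0,0,0],[6,21.5,0,3,0,0,0]],
])

```text
time_s: 25.53
eef_pos: [0.4716, 0.0092, 0.0844]
tcp_rot: [-0.001, 0.701, 0.713, -0.001]
contact_force: [-0.3, -0.7, 0.8]
opening: 0.701
grip_force: 0.0
```

Request:
apply_moves([
  [[6,-0.35,0,0.5,0,0,0],[6,-0.35,0,1.5,0,0,0],[6,-0.35,0,1.9,0,0,0],[6,-0.35,0,2.03,0,0,0],[6,-0.35,0,2.03,0,0,0],[6,-0.75,0,2.03,0,0,0],[6,-1.15,0.1,2.03,0,0,0],[6,-1.55,0.2,2.03,0,0,0],[6,-1.95,0.3,2.03,0,0,0],[6,-2.25,0.4,2.03,0,0,0],[6,-2.25,0.4,2.03,0,0,0],[6,-2.25,0.4,2.03,0,0,0]],
])

```text
time_s: 26.53
eef_pos: [0.4749, -0.0151, 0.0645]
tcp_rot: [-0.001, 0.702, 0.712, -0.002]
contact_force: [-16.3, -0.7, 28.9]
opening: 0.702
grip_force: 14.8
```

Request:
apply_moves([
  [[6,0,0,-3,0,0,0],[6,4,1,-6,0,0,0],[6,8,4,-6,0,0,0],[6,12,7,-6,0,0,0],[6,16,9,-6,0,0,0],[6,20,10,-6,0,0,0],[6,22,10,-6,0,0,0],[6,22,10,-6,0,0,0]],
])

```text
time_s: 27.2
eef_pos: [0.573, 0.2158, 0.1242]
tcp_rot: [-0.002, 0.699, 0.715, 0.002]
contact_force: [-1.5, 1.6, 0.7]
opening: 0.701
grip_force: 0.0
```

```bash
python3 - <<'E'
from h import *
print(cur()[0])
for n in C: print(n,cellfit(n,[.4715,-.009,.5]))
im=eyes.snapshot("top");cv2.imwrite("pics/t6.png",im[:,:,::-1])
b=im.min(2).astype(int)
for r in((222,228),(231,236),(242,247)): print(b[r[0]:r[1],290:320].mean(0).round())
for c in(301,304,307): print(b[206:222,c],b[246:266,c])
for a in caps(im)[10:]: print(a)
E
```

```text
[0.57303501 0.21583312 0.12420139]
top None
side (array([ 0.4726, -0.0116,  0.2725]), np.float64(57.875), np.float32(1136.0))
[ 43.  42.  44.  45.  44.  40.  52.  83.  95. 104. 110. 117. 121. 126.
 130. 130. 128. 125. 122. 119. 116. 109.  94.  50.  37.  38.  39.  38.
  37.  36.]
[ 33.  33.  34.  32.  35.  35.  62. 104. 122. 130. 138. 146. 154. 157.
 161. 163. 159. 155. 154. 148. 141. 136. 117.  54.  36.  39.  37.  38.
  37.  40.]
[ 42.  43.  43.  41.  37.  40.  86. 154. 199. 232. 236. 239. 240. 236.
 231. 223. 214. 199. 179. 162. 146. 135. 117.  57.  36.  36.  37.  37.
  38.  37.]
[34 32 30 32 33 42 45 51 35 32 35 33 56 90 55 27] [239 240 231 105  40  58 133 205  85  62  62  65  65  67  66  56  38  43
  38  39]
[ 43  33  32  43  92 140 151 172 220 205 148 140 140 120  63  33] [230 232 216 102  41  48 127 199 177 219 226 229 228 225 229 211 100  41
  43  49]
[ 45  40  33  40  88 131 131 133 135 138 135 134 132 120  62  33] [198 202 180  85  39  46 111 176 136 139 164 208 212 216 211 185  93  49
  46  51]
(array([240. , 182.4]), np.int32(60), array([0.6445, 0.2029]))
(array([306.4, 189.3]), np.int32(70), array([ 0.6242, -0.0135]))
(array([285. , 191.4]), np.int32(66), array([0.6164, 0.056 ]))
(array([262.9, 195. ]), np.int32(69), array([0.6041, 0.1276]))
(array([330.7, 196. ]), np.int32(70), array([ 0.6029, -0.0925]))
(array([304.3, 256.6]), np.int32(49), array([ 0.4068, -0.009 ]))
```

The cell is centred on tape 2 to within about 1 mm, both across and along. Next I'll fit the tray pose.

```bash
cat >> h.py <<'E'
def tray_pts(q):
    a=np.radians(q[2]);c,s=np.cos(a),np.sin(a)
    return lambda x,y,z:[q[0]+c*x-s*y,q[1]+s*x+c*y,z]
def trayfit(n,im,q0=(.543,-.278,-2.5)):
    g=im.min(2).astype(np.float32); g=np.clip((g-60)/(170-60),0,1); q0=np.array(q0)
    pc=proj(n,[q0[0],q0[1],.01]); 
    roi=np.zeros((400,640),np.float32); cv2.circle(roi,tuple(int(v) for v in pc),62,1,-1)
    def f(v,S=4):
        T=tray_pts(q0+np.array(v)*[.01,.01,5]); 
        pts=np.array([proj(n,T(x,y,z)) for x in(-.059,.059) for y in(-.076,.076) for z in(0,.02)])
        m=np.zeros((1600,2560),np.uint8); cv2.fillConvexPoly(m,cv2.convexHull(((pts+.5)*S*16).astype(np.int32)),1,shift=4)
        m=cv2.resize(m.astype(np.float32),(640,400),interpolation=cv2.INTER_AREA)
        return (np.abs(m-np.maximum(g,m*(m>.99)*cv2.erode(m,np.ones((5,5)))))*roi).sum()
    r=minimize(f,[0,0,0],method="Nelder-Mead",options=dict(initial_simplex=[[0,0,0],[.5,0,0],[0,.5,0],[0,0,.5]],xatol=.01,fatol=.1))
    return q0+r.x*[.01,.01,5],r.fun
E
python3 - <<'E'
from h import *
im=cv2.imread("pics/top0.png"); q,f=trayfit("top",im); print("top",q,f)
q2,f2=trayfit("side",cv2.imread("pics/side0.png")); print("side",q2,f2)
# pocket check: refine from pocket pattern in top: floor shading
o=cv2.resize(im[185:248,355:425],None,fx=8,fy=8,interpolation=cv2.INTER_CUBIC)
T=tray_pts(q)
for x in(-.031,.031):
    for y in(-.048,0,.048):
        sq=np.array([proj("top",T(x+a,y+b,.02)) for a,b in((-.0165,-.0165),(-.0165,.0165),(.0165,.0165),(.0165,-.0165))])
        cv2.polylines(o,[(((sq-[355,185])+.5)*8).astype(int)],True,(0,0,255),1)
sq=np.array([proj("top",T(a,b,.02)) for a,b in((-.059,-.076),(-.059,.076),(.059,.076),(.059,-.076))])
cv2.polylines(o,[(((sq-[355,185])+.5)*8).astype(int)],True,(0,255,0),1)
cv2.imwrite("pics/tray.png",o)
E
```

```text
top [ 0.54296042 -0.28022432 -2.88773223] 235.68408203125
side [ 0.54355539 -0.28078323 -3.63158069] 709.4829711914062
```

View pics/tray.png

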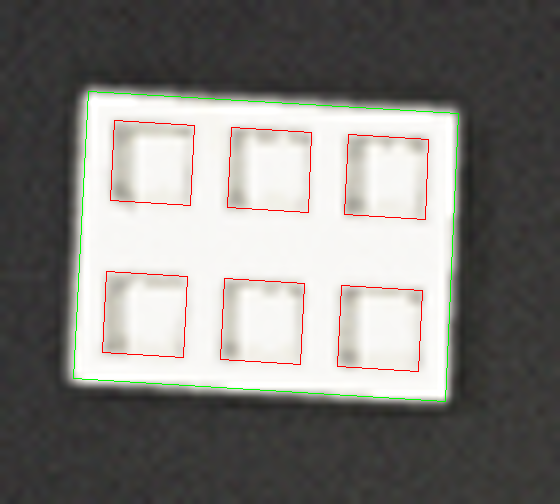

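The overlay matches all six pockets, so the tray is at (0.543, −0.280) with yaw −2.9°. Now the first jar, at (0.604, 0.128).

```bash
python3 - <<'E'
from h import *
to((.6041,.1276,.10),87.1); to((.6041,.1276,.030),87.1)
E
```

```text
shift cm [-7.87  2.98  2.41] rot [-0.     0.001  0.065]
shift cm [-7.87  2.98  9.41] rot [-0.     0.001  0.065]
```

Request:
apply_moves([
  [[5,-4,1.5,1,0,0,0.065],[5,-7.9,3,2.4,0,0,0.065],[5,-7.9,3,2.4,0,0,0.065],[5,-7.9,3,2.4,0,0,0.065],[5,-7.9,3,5.5,0,0,0.065],[5,-7.9,3,8.5,0,0,0.065],[5,-7.9,3,9.2,0,0,0.065],[5,-7.9,3,9.2,0,0,0.065]],
])

```text
time_s: 28.12
eef_pos: [0.603, 0.1286, 0.0308]
tcp_rot: [-0.001, 0.724, 0.69, -0.001]
contact_force: [1.2, 0.2, 0.6]
opening: 0.586
grip_force: 0.0
```

Request:
apply_moves([
  [[2.5,0,0,0,0,0,0],[2.5,0,0,0,0,0,0],[2.5,0,0,0,0,0,0],[2.5,0,0,0,0,0,0]],
], squeeze=25)

```text
time_s: 28.45
eef_pos: [0.6053, 0.1293, 0.034]
tcp_rot: [0.001, 0.724, 0.69, 0.001]
contact_force: [-0.4, -0.3, 9.1]
opening: 0.341
grip_force: 25.5
```

Request:
apply_moves([
  [[5,0,0,0,0,0,0],[5,0,0,0,0,0,0],[5,0,0,0,0,0,0],[5,0,0,-4,0,0,0],[5,0,0,-8,0,0,0],[5,4,-3,-8,0,0,0],[5,8,-6,-8,0,0,0],[5,10,-8,-8,0,0,0],[5,10,-8,-8,0,0,0]],
])

```text
time_s: 29.2
eef_pos: [0.5247, 0.2396, 0.1131]
tcp_rot: [-0.002, 0.722, 0.692, 0.001]
contact_force: [0.1, 1.5, 0.2]
opening: 0.586
grip_force: 0.0
```

```bash
python3 - <<'E'
from h import *
im=eyes.snapshot("top"); cv2.imwrite("pics/t7.png",im[:,:,::-1]); print(cur()[0])
for a in caps(im): 
    if a[2][0]<.7: print(a)
E
```

```text
[0.52656092 0.23715167 0.11287793]
(array([239.4, 182.7]), np.int32(73), array([0.6436, 0.2049]))
(array([306.4, 189.3]), np.int32(69), array([ 0.6242, -0.0135]))
(array([285.1, 191.4]), np.int32(68), array([0.6165, 0.0558]))
(array([263. , 194.1]), np.int32(68), array([0.607 , 0.1275]))
(array([330.7, 196. ]), np.int32(69), array([ 0.6029, -0.0925]))
(array([206.1, 203.2]), np.int32(31), array([0.5758, 0.3113]))
(array([171.3, 207.6]), np.int32(30), array([0.5603, 0.4236]))
(array([277.3, 215.4]), np.int32(47), array([0.5384, 0.0799]))
(array([304.8, 215. ]), np.int32(47), array([ 0.5405, -0.0092]))
(array([170.2, 226.8]), np.int32(47), array([0.4983, 0.425 ]))
(array([181.3, 232.7]), np.int32(45), array([0.4797, 0.3886]))
(array([276.7, 257.4]), np.int32(43), array([0.4034, 0.0796]))
(array([304.7, 258.2]), np.int32(27), array([ 0.4017, -0.0105]))
```

```bash
cat >> h.py <<'E'
TR=(.5430,-.2802,-2.9); DX=-.0017
def pocket(i,j): # robot-frame x, camera y ; i in -1,1 ; j in -1,0,1
    p=tray_pts(TR)(.031*i,.048*j,.02); return p[0]+DX,p[1]
E
python3 - <<'E'
from h import *
for i in(-1,1):
    for j in(-1,0,1): print(i,j,np.round(pocket(i,j),4))
to((.6053,.1275,.08),87.1); to((.6053,.1275,.031),87.1)
E
```

```text
-1 -1 [ 0.5079 -0.3266]
-1 0 [ 0.5103 -0.2786]
-1 1 [ 0.5128 -0.2307]
1 -1 [ 0.5698 -0.3297]
1 0 [ 0.5723 -0.2818]
1 1 [ 0.5747 -0.2338]
shift cm [-10.63   8.33   3.27] rot [-0.001 -0.002  0.008]
shift cm [-10.63   8.34   8.17] rot [-0.001 -0.002  0.008]
```

Request:
apply_moves([
  [[5,-4,3,0,0,0,0],[5,-8,6,0,0,0,0],[5,-10.2,8,2,0,0,0],[5,-10.2,8,4,0,0,0],[5,-10.2,8,6.5,0,0,0],[5,-10.2,8,8,0,0,0],[5,-10.2,8,8,0,0,0],[2.5,-10.2,8,8,0,0,0],[2.5,-10.2,8,8,0,0,0],[2.5,-10.2,8,8,0,0,0],[2.5,-10.2,8,8,0,0,0]],
], squeeze=30)

```text
time_s: 30.17
eef_pos: [0.6048, 0.1274, 0.0335]
tcp_rot: [0.0, 0.724, 0.69, 0.001]
contact_force: [0.6, -0.1, -0.4]
opening: 0.34
grip_force: 29.6
```

```bash
python3 - <<'E'
from h import *
y=.0000
p=pocket(-1,-1); print(cur()[0]); e=cur()[0][1]-.1275
to((p[0],p[1]+e,.11),87.1); to((p[0],p[1]+e,.062),87.1)
E
```

```text
[0.60483259 0.12736332 0.03349236]
shift cm [-45.82  -7.46  -7.68] rot [ 0.002 -0.     0.002]
shift cm [-45.82  -7.47  -2.88] rot [ 0.002 -0.     0.002]
```

Request:
apply_moves([
  [[2.5,0,0,-4,0,0,0],[2.5,-2,0,-8,0,0,0],[2.5,-6,-0.6,-8,0,0,0],[2.5,-10,-1.4,-8,0,0,0],[2.5,-14,-2.1,-8,0,0,0],[2.5,-18,-2.8,-8,0,0,0],[2.5,-22,-3.5,-8,0,0,0],[2.5,-26,-4.1,-8,0,0,0],[2.5,-30,-4.8,-8,0,0,0],[2.5,-34,-5.5,-8,0,0,0],[2.5,-38,-6.2,-8,0,0,0],[2.5,-42,-7,-8,0,0,0],[2.5,-45,-7.4,-8,0,0,0],[2.5,-45.8,-7.5,-6,0,0,0],[2.5,-45.8,-7.5,-4,0,0,0],[2.5,-45.8,-7.5,-3.2,0,0,0],[2.5,-45.8,-7.5,-3.2,0,0,0],[2.5,-45.8,-7.5,-3.2,0,0,0]],
])

```text
time_s: 31.67
eef_pos: [0.5074, -0.3261, 0.0649]
tcp_rot: [0.0, 0.724, 0.69, 0.0]
contact_force: [0.1, 0.5, 0.1]
opening: 0.335
grip_force: 30.0
```

```bash
python3 - <<'E'
from h import *
p=pocket(-1,-1); print(cur()[0],p); to((p[0],p[1]-.0001,.05),87.1)
im=eyes.snapshot("side")[100:260,280:480]; cv2.imwrite("pics/s8.png",cv2.resize(im[:,:,::-1],None,fx=4,fy=3.75,interpolation=cv2.INTER_CUBIC))
E
```

```text
[ 0.50741343 -0.32609597  0.06487424] (np.float64(0.507911238803608), np.float64(-0.3265701480024628))
shift cm [-0.06  0.05  1.49] rot [ 0.    -0.     0.003]
```

Request:
apply_moves([
  [[2.5,-0.05,0.05,0.5,0,0,0],[2.5,-0.05,0.05,0.9,0,0,0],[2.5,-0.05,0.05,1.2,0,0,0],[2.5,-0.05,0.05,1.5,0,0,0],[2.5,-0.05,0.05,1.5,0,0,0]],
])

```text
time_s: 32.13
eef_pos: [0.5072, -0.3271, 0.0487]
tcp_rot: [-0.0, 0.724, 0.69, -0.0]
contact_force: [-0.1, -1.0, 0.1]
opening: 0.335
grip_force: 30.0
```

It went in: the base is below the rim with no force. I'll lower fully, release and retract.

Request:
apply_moves([
  [[2.5,0,0,0.3,0,0,0],[2.5,0,0,0.5,0,0,0],[2.5,0,0,0.5,0,0,0]],
])

```text
time_s: 32.38
eef_pos: [0.5072, -0.3272, 0.0438]
tcp_rot: [-0.0, 0.724, 0.69, -0.0]
contact_force: [-0.2, 0.2, 0.1]
opening: 0.334
grip_force: 30.0
```

Request:
apply_moves([
  [[4.2,0,0,0,0,0,0],[4.2,0,0,0,0,0,0],[4.2,0,0,-1,0,0,0],[4.2,0,0,-4,0,0,0],[5,2,1,-7,0,0,0],[5,6,3,-7,0,0,0],[5,10,5,-7,0,0,0],[5,14,7,-7,0,0,0],[5,18,8,-7,0,0,0],[5,22,8.5,-7,0,0,0],[5,23,8.5,-7,0,0,0],[5,23,8.5,-7,0,0,0]],
])

```text
time_s: 33.38
eef_pos: [0.6046, -0.0956, 0.1154]
tcp_rot: [-0.0, 0.722, 0.692, 0.001]
contact_force: [-0.6, -0.4, -0.1]
opening: 0.583
grip_force: 0.0
```

```bash
python3 - <<'E'
from h import *
print(cur()[0]); to((.6029-.0012,-.0925,.075),87.1); to((.6029-.0012,-.0925,.031),87.1)
im=eyes.snapshot("side")[100:260,280:480]; cv2.imwrite("pics/s8.png",cv2.resize(im[:,:,::-1],None,fx=3,fy=3,interpolation=cv2.INTER_CUBIC))
E
```

```text
[ 0.60457005 -0.0956379   0.11542257]
shift cm [ 0.29 -0.31  4.04] rot [ 0.001 -0.002  0.008]
shift cm [ 0.28 -0.31  8.44] rot [ 0.001 -0.002  0.008]
```

View pics/s8.png

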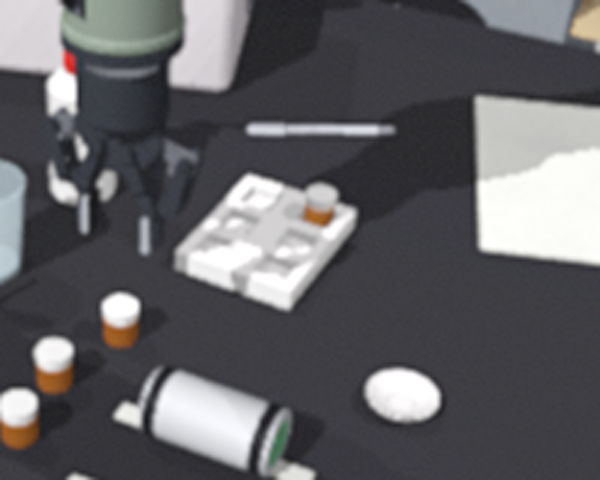

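The jar sits upright in its pocket. Next is the jar at (0.603, −0.093).

Request:
apply_moves([
  [[5,0.3,-0.3,2,0,0,0],[5,0.3,-0.3,5,0,0,0],[5,0.3,-0.3,7.5,0,0,0],[5,0.3,-0.3,8.4,0,0,0],[5,0.3,-0.3,8.4,0,0,0],[2.5,0.3,-0.3,8.4,0,0,0],[2.5,0.3,-0.3,8.4,0,0,0],[2.5,0.3,-0.3,8.4,0,0,0],[2.5,0.3,-0.3,8.4,0,0,0]],
])

```text
time_s: 34.18
eef_pos: [0.6017, -0.099, 0.0319]
tcp_rot: [0.001, 0.724, 0.689, 0.001]
contact_force: [-1.9, -0.5, 8.9]
opening: 0.335
grip_force: 30.3
```

```bash
python3 - <<'E'
from h import *
p=pocket(-1,0); print(cur()[0]); e=cur()[0][1]+.0925; print(e)
to((p[0],p[1]+e,.11),87.1); to((p[0],p[1]+e,.0645),87.1)
E
```

```text
[ 0.60166703 -0.09898062  0.03188324]
-0.006480618387088161
shift cm [-19.04  -8.18  -7.82] rot [0.002 0.    0.001]
shift cm [-19.04  -8.19  -3.27] rot [0.002 0.    0.001]
```

Request:
apply_moves([
  [[2.5,0,0,-4,0,0,0],[2.5,-1,0,-8,0,0,0],[2.5,-5,-1.7,-8,0,0,0],[2.5,-8.5,-3.4,-8,0,0,0],[2.5,-12,-5.1,-8,0,0,0],[2.5,-15.5,-6.8,-8,0,0,0],[2.5,-18.5,-8,-8,0,0,0],[2.5,-19,-8.2,-6,0,0,0],[2.5,-19,-8.2,-4,0,0,0],[2.5,-19,-8.2,-3.2,0,0,0],[2.5,-19,-8.2,-3.2,0,0,0],[2.5,-19,-8.2,-3.2,0,0,0]],
])

```text
time_s: 35.18
eef_pos: [0.51, -0.2838, 0.0629]
tcp_rot: [0.0, 0.724, 0.69, 0.0]
contact_force: [0.1, 0.3, 0.2]
opening: 0.34
grip_force: 29.9
```

```bash
python3 - <<'E'
from h import *
p=pocket(-1,0); print(cur()[0]); to((p[0],p[1]-.0065,.049),87.1)
E
```

```text
[ 0.51002397 -0.28378028  0.06290633]
shift cm [-0.13  0.04  1.39] rot [ 0.    -0.     0.003]
```

Request:
apply_moves([
  [[2.5,-0.13,0.03,0.5,0,0,0],[2.5,-0.13,0.03,0.9,0,0,0],[2.5,-0.13,0.03,1.2,0,0,0],[2.5,-0.13,0.03,1.5,0,0,0],[2.5,-0.13,0.03,1.5,0,0,0]],
])

```text
time_s: 35.6
eef_pos: [0.5096, -0.2855, 0.0468]
tcp_rot: [-0.0, 0.724, 0.69, -0.0]
contact_force: [0.3, 1.1, 0.1]
opening: 0.338
grip_force: 29.9
```

Request:
apply_moves([
  [[2.5,0,0,0.3,0,0,0],[2.5,0,0,0.45,0,0,0],[2.5,0,0,0.45,0,0,0],[4.2,0,0,0.45,0,0,0],[4.2,0,0,0.45,0,0,0],[4.2,0,0,-0.5,0,0,0],[4.2,0,0,-4,0,0,0],[5,1,0.5,-7,0,0,0],[5,5,2,-7,0,0,0],[5,9,3.5,-7,0,0,0],[5,13,5,-7,0,0,0],[5,17,6.5,-7,0,0,0],[5,21,8,-7,0,0,0],[5,25,9.5,-7,0,0,0],[5,27.7,9.9,-7,0,0,0],[5,27.7,9.9,-6,0,0,0],[5,27.7,9.9,-4,0,0,0],[5,27.7,9.9,-4,0,0,0]],
])

```text
time_s: 37.1
eef_pos: [0.6208, -0.0136, 0.0852]
tcp_rot: [-0.001, 0.724, 0.69, -0.001]
contact_force: [-1.1, -0.2, -1.1]
opening: 0.588
grip_force: 0.0
```

```bash
python3 - <<'E'
from h import *
im=eyes.snapshot("side")[100:300,220:440]; cv2.imwrite("pics/s9.png",im[:,:,::-1])
print(cur()[0]); to((.6228,-.0135,.031),87.1)
for d in eyes.mark_of("side","jar1"):
    if d["conf"]>.3: print(np.round(d["location"]),round(d["conf"],2),np.round(w("side",d["location"],0),3)[:2],np.round(w("side",d["location"],.01),3)[:2])
E
```

```text
[ 0.62123687 -0.01408956  0.08653291]
shift cm [0.07 0.17 5.55] rot [-0.002  0.     0.002]
[211. 296.] 0.72 [0.675 0.267] [0.669 0.272]
[253. 310.] 0.71 [0.574 0.253] [0.569 0.259]
[247. 259.] 0.69 [0.67  0.141] [0.664 0.149]
[298. 225.] 0.64 [ 0.626 -0.021] [ 0.62  -0.012]
[242. 283.] 0.55 [0.638 0.207] [0.632 0.213]
[286. 243.] 0.52 [0.618 0.05 ] [0.612 0.059]
[386. 175.] 0.5 [ 0.509 -0.341] [ 0.505 -0.327]
[379. 184.] 0.41 [ 0.511 -0.286] [ 0.506 -0.273]
```

Request:
apply_moves([
  [[5,0,0.1,2,0,0,0],[5,0,0.1,4,0,0,0],[5,0,0.1,5.3,0,0,0],[5,0,0.1,5.3,0,0,0],[2.5,0,0.1,5.3,0,0,0],[2.5,0,0.1,5.3,0,0,0],[2.5,0,0.1,5.3,0,0,0],[2.5,0,0.1,5.3,0,0,0]],
])

```text
time_s: 37.87
eef_pos: [0.6239, -0.014, 0.0356]
tcp_rot: [0.001, 0.724, 0.689, 0.001]
contact_force: [-0.8, -0.7, 8.0]
opening: 0.332
grip_force: 30.2
```

```bash
python3 - <<'E'
from h import *
p=pocket(1,-1); print(cur()[0]); e=cur()[0][1]+.0135; print(e)
to((p[0],p[1]+e,.0645),87.1)
E
```

```text
[ 0.62393621 -0.01396551  0.03555737]
-0.0004655107940479859
shift cm [-31.85  -3.84  -2.9 ] rot [ 0.002 -0.     0.001]
```

Request:
apply_moves([
  [[2.5,0,0,-4,0,0,0],[2.5,-1,0,-8,0,0,0],[2.5,-5,-0.6,-8,0,0,0],[2.5,-9,-1.1,-8,0,0,0],[2.5,-13,-1.6,-8,0,0,0],[2.5,-17,-2.1,-8,0,0,0],[2.5,-21,-2.6,-8,0,0,0],[2.5,-25,-3,-8,0,0,0],[2.5,-29,-3.5,-8,0,0,0],[2.5,-31.8,-3.8,-7,0,0,0],[2.5,-31.8,-3.8,-5,0,0,0],[2.5,-31.8,-3.8,-3.2,0,0,0],[2.5,-31.8,-3.8,-3.2,0,0,0],[2.5,-31.8,-3.8,-3.2,0,0,0]],
])

```text
time_s: 39.03
eef_pos: [0.5695, -0.3293, 0.0664]
tcp_rot: [-0.0, 0.724, 0.69, -0.0]
contact_force: [0.5, 0.4, 0.2]
opening: 0.332
grip_force: 29.9
```

```bash
python3 - <<'E'
from h import *
p=pocket(1,-1); print(cur()[0],p); to((p[0],p[1]-.0005,.0455),87.1)
E
```

```text
[ 0.56954784 -0.32930276  0.06641097] (np.float64(0.5698318389490276), np.float64(-0.32970691028721905))
shift cm [-0.09  0.03  2.09] rot [-0.001 -0.001  0.002]
```

Request:
apply_moves([
  [[2.5,-0.08,0.03,0.5,0,0,0],[2.5,-0.08,0.03,0.9,0,0,0],[2.5,-0.08,0.03,1.2,0,0,0],[2.5,-0.08,0.03,1.5,0,0,0],[2.5,-0.08,0.03,1.5,0,0,0]],
])

```text
time_s: 39.45
eef_pos: [0.5698, -0.3303, 0.0509]
tcp_rot: [-0.0, 0.724, 0.69, -0.0]
contact_force: [-0.2, -1.1, -0.8]
opening: 0.336
grip_force: 29.9
```

Request:
apply_moves([
  [[2.5,0,0,0.3,0,0,0],[2.5,0,0,0.5,0,0,0],[2.5,0,0,0.5,0,0,0],[4.2,0,0,0.5,0,0,0],[4.2,0,0,0.5,0,0,0],[4.2,0,0,-0.5,0,0,0],[4.2,0,0,-4,0,0,0],[5,2,0.2,-7,0,0,0],[5,6,0.4,-7,0,0,0],[5,10,0.7,-7,0,0,0],[5,14,1,-7,0,0,0],[5,18,1.2,-7,0,0,0],[5,22,1.5,-7,0,0,0],[5,26,1.8,-7,0,0,0],[5,30,2,-7,0,0,0],[5,34,2.3,-7,0,0,0],[5,37.5,2.5,-7,0,0,0],[5,38.8,2.6,-6,0,0,0],[5,38.8,2.6,-4,0,0,0],[5,38.8,2.6,-4,0,0,0]],
])

```text
time_s: 41.12
eef_pos: [0.6137, 0.0568, 0.0894]
tcp_rot: [-0.001, 0.724, 0.69, -0.001]
contact_force: [0.0, 0.2, -0.5]
opening: 0.585
grip_force: 0.0
```

```bash
python3 - <<'E'
from h import *
im=eyes.snapshot("side")
print(cur()[0]); to((.615,.056,.031),87.1)
for d in eyes.mark_of("side","jar1"):
    if d["conf"]>.3: print(np.round(d["location"]),round(d["conf"],2),np.round(w("side",d["location"],0),3)[:2],np.round(w("side",d["location"],.01),3)[:2])
E
```

```text
[0.61410987 0.05583342 0.09069652]
shift cm [0.02 0.1  5.97] rot [-0.002  0.001  0.002]
[243. 282.] 0.79 [0.637 0.201] [0.631 0.208]
[213. 296.] 0.76 [0.671 0.266] [0.664 0.271]
[246. 256.] 0.75 [0.68  0.133] [0.673 0.141]
[383. 174.] 0.66 [ 0.52  -0.341] [ 0.516 -0.327]
[254. 310.] 0.65 [0.571 0.254] [0.566 0.26 ]
[287. 244.] 0.55 [0.613 0.053] [0.607 0.062]
[377. 182.] 0.48 [ 0.517 -0.292] [ 0.513 -0.279]
[369. 166.] 0.45 [ 0.574 -0.358] [ 0.568 -0.344]
[238. 222.] 0.43 [0.768 0.044] [0.76  0.052]
```

Request:
apply_moves([
  [[5,0,0,2,0,0,0],[5,0,0,4.5,0,0,0],[5,0,0,5.7,0,0,0],[5,0,0,5.7,0,0,0],[2.5,0,0,5.7,0,0,0],[2.5,0,0,5.7,0,0,0],[2.5,0,0,5.7,0,0,0],[2.5,0,0,5.7,0,0,0]],
])

```text
time_s: 41.88
eef_pos: [0.6158, 0.0558, 0.0358]
tcp_rot: [0.001, 0.724, 0.689, 0.001]
contact_force: [-1.3, -1.3, 8.9]
opening: 0.335
grip_force: 30.3
```

```bash
python3 - <<'E'
from h import *
p=pocket(1,0); print(cur()[0]); e=cur()[0][1]-.056; print(e)
to((p[0],p[1]+e,.0645),87.1)
E
```

```text
[0.61582412 0.05575516 0.03581751]
-0.00024484442861333333
shift cm [-33.95  -2.68  -2.88] rot [ 0.002 -0.     0.001]
```

Request:
apply_moves([
  [[2.5,0,0,-4,0,0,0],[2.5,-1,0,-8,0,0,0],[2.5,-5,-0.4,-8,0,0,0],[2.5,-9,-0.7,-8,0,0,0],[2.5,-13,-1,-8,0,0,0],[2.5,-17,-1.3,-8,0,0,0],[2.5,-21,-1.6,-8,0,0,0],[2.5,-25,-2,-8,0,0,0],[2.5,-29,-2.3,-8,0,0,0],[2.5,-32.5,-2.6,-8,0,0,0],[2.5,-34,-2.65,-7,0,0,0],[2.5,-34,-2.65,-5,0,0,0],[2.5,-34,-2.65,-3.2,0,0,0],[2.5,-34,-2.65,-3.2,0,0,0],[2.5,-34,-2.65,-3.2,0,0,0]],
])

```text
time_s: 43.13
eef_pos: [0.5717, -0.282, 0.0664]
tcp_rot: [-0.0, 0.724, 0.69, -0.0]
contact_force: [1.1, -0.0, 1.4]
opening: 0.339
grip_force: 30.0
```

```bash
python3 - <<'E'
from h import *
p=pocket(1,0); print(cur()[0],p); to((p[0],p[1]-.0002,.0455),87.1)
E
```

```text
[ 0.57169598 -0.28197858  0.06635907] (np.float64(0.5722603000727098), np.float64(-0.2817683811423781))
shift cm [0.   0.06 2.09] rot [-0.001 -0.001  0.002]
```

Request:
apply_moves([
  [[2.5,0,0.05,0.5,0,0,0],[2.5,0,0.05,0.9,0,0,0],[2.5,0,0.05,1.2,0,0,0],[2.5,0,0.05,1.5,0,0,0],[2.5,0,0.05,1.5,0,0,0]],
])

```text
time_s: 43.55
eef_pos: [0.5721, -0.2824, 0.0509]
tcp_rot: [-0.0, 0.724, 0.69, -0.0]
contact_force: [-0.2, -0.1, 1.0]
opening: 0.335
grip_force: 30.0
```

Request:
apply_moves([
  [[2.5,0,0,0.3,0,0,0],[2.5,0,0,0.5,0,0,0],[2.5,0,0,0.5,0,0,0],[4.2,0,0,0.5,0,0,0],[4.2,0,0,0.5,0,0,0],[4.2,0,0,-0.5,0,0,0],[4.2,0,0,-4,0,0,0],[5,2,0.2,-7,0,0,0],[5,6,0.5,-7,0,0,0],[5,10,0.9,-7,0,0,0],[5,14,1.3,-7,0,0,0],[5,18,1.7,-7,0,0,0],[5,22,2,-7,0,0,0],[5,26,2.4,-7,0,0,0],[5,30,2.8,-7,0,0,0],[5,34,3.1,-7,0,0,0],[5,38,3.5,-7,0,0,0],[5,42,3.9,-7,0,0,0],[5,42,3.9,-7,0,0,0]],
])

```text
time_s: 45.13
eef_pos: [0.6314, 0.1453, 0.1226]
tcp_rot: [-0.002, 0.721, 0.693, 0.002]
contact_force: [0.2, 1.3, 0.1]
opening: 0.59
grip_force: 0.0
```

```bash
python3 - <<'E'
from h import *
im=eyes.snapshot("top"); cv2.imwrite("pics/t8.png",im[:,:,::-1]); print(cur()[0])
for a in caps(im):
    if a[2][0]<.7: print(a)
to((.642,.2049,.08),87.1)
E
```

```text
[0.63146359 0.14074921 0.12222613]
shift cm [6.44 0.78 4.24] rot [ 0.001 -0.003  0.008]
```

Request:
apply_moves([
  [[5,4,0.3,0,0,0,0],[5,7,0.6,1,0,0,0],[5,7,0.6,3,0,0,0],[5,7,0.6,3.5,0,0,0],[5,7,0.6,3.5,0,0,0]],
])

```text
time_s: 45.6
eef_pos: [0.6407, 0.2033, 0.0853]
tcp_rot: [-0.0, 0.724, 0.689, -0.001]
contact_force: [-0.3, -0.1, -1.0]
opening: 0.59
grip_force: 0.0
```

```bash
python3 - <<'E'
from h import *
im=eyes.snapshot("side"); c=im[190:330,180:320]; cv2.imwrite("pics/s10.png",cv2.resize(c[:,:,::-1],None,fx=4,fy=4,interpolation=cv2.INTER_CUBIC))
print(cur()[0]); to((.642,.2049,.031),87.1)
for d in eyes.mark_of("side","jar1"):
    if d["conf"]>.3: print(np.round(d["location"]),round(d["conf"],2),np.round(w("side",d["location"],0),3)[:2],np.round(w("side",d["location"],.01),3)[:2])
E
```

```text
[0.64129667 0.20311461 0.08641338]
shift cm [0.19 0.06 5.54] rot [-0.001  0.001  0.   ]
[213. 299.] 0.79 [0.665 0.271] [0.659 0.277]
[253. 311.] 0.68 [0.572 0.257] [0.567 0.263]
[244. 281.] 0.67 [0.637 0.2  ] [0.631 0.207]
[383. 175.] 0.61 [ 0.515 -0.333] [ 0.511 -0.319]
[376. 181.] 0.58 [ 0.522 -0.295] [ 0.517 -0.282]
[358. 177.] 0.57 [ 0.576 -0.287] [ 0.571 -0.275]
[368. 167.] 0.57 [ 0.573 -0.351] [ 0.568 -0.337]
[245. 259.] 0.55 [0.675 0.142] [0.669 0.149]
```

Request:
apply_moves([
  [[5,0.15,0,2,0,0,0],[5,0.15,0,4.3,0,0,0],[5,0.15,0,5.3,0,0,0],[5,0.15,0,5.3,0,0,0],[2.5,0.15,0,5.3,0,0,0],[2.5,0.15,0,5.3,0,0,0],[2.5,0.15,0,5.3,0,0,0],[2.5,0.15,0,5.3,0,0,0]],
])

```text
time_s: 46.37
eef_pos: [0.6422, 0.2062, 0.0348]
tcp_rot: [0.001, 0.724, 0.689, 0.001]
contact_force: [-0.6, -2.2, 8.9]
opening: 0.337
grip_force: 30.2
```

```bash
python3 - <<'E'
from h import *
p=pocket(-1,1); print(cur()[0]); e=cur()[0][1]-.2049; print(e)
to((p[0],p[1]+e,.0645),87.1)
E
```

```text
[0.642194   0.20623672 0.03483845]
0.0013367170951547047
shift cm [-44.14 -10.77  -3.01] rot [ 0.002 -0.001  0.001]
```

Request:
apply_moves([
  [[2.5,0,0,-4,0,0,0],[2.5,-1,0,-8,0,0,0],[2.5,-4.8,-1.1,-8,0,0,0],[2.5,-8.6,-2.1,-8,0,0,0],[2.5,-12.4,-3,-8,0,0,0],[2.5,-16.2,-4,-8,0,0,0],[2.5,-20,-5,-8,0,0,0],[2.5,-23.8,-5.8,-8,0,0,0],[2.5,-27.6,-6.8,-8,0,0,0],[2.5,-31.4,-7.7,-8,0,0,0],[2.5,-35.2,-8.6,-8,0,0,0],[2.5,-39,-9.5,-8,0,0,0],[2.5,-42.5,-10.4,-8,0,0,0],[2.5,-44.1,-10.8,-7,0,0,0],[2.5,-44.1,-10.8,-5,0,0,0],[2.5,-44.1,-10.8,-3.2,0,0,0],[2.5,-44.1,-10.8,-3.2,0,0,0],[2.5,-44.1,-10.8,-3.2,0,0,0]],
])

```text
time_s: 47.87
eef_pos: [0.5118, -0.2285, 0.0654]
tcp_rot: [-0.0, 0.724, 0.69, -0.0]
contact_force: [-0.0, -0.3, -0.2]
opening: 0.335
grip_force: 29.9
```

```bash
python3 - <<'E'
from h import *
p=pocket(-1,1); print(cur()[0],p); to((p[0],p[1]+.0013,.0455),87.1)
E
```

```text
[ 0.51182688 -0.22853893  0.06537473] (np.float64(0.5127681610509724), np.float64(-0.23069308971278096))
shift cm [-0.08  0.1   1.99] rot [-0.001 -0.     0.002]
```

Request:
apply_moves([
  [[2.5,-0.08,0.08,0.5,0,0,0],[2.5,-0.08,0.08,0.9,0,0,0],[2.5,-0.08,0.08,1.2,0,0,0],[2.5,-0.08,0.08,1.5,0,0,0],[2.5,-0.08,0.08,1.5,0,0,0]],
])

```text
time_s: 48.28
eef_pos: [0.5125, -0.2297, 0.0499]
tcp_rot: [-0.0, 0.724, 0.69, -0.0]
contact_force: [-0.8, 0.0, -0.1]
opening: 0.335
grip_force: 29.9
```

Request:
apply_moves([
  [[2.5,0,0,0.3,0,0,0],[2.5,0,0,0.5,0,0,0],[2.5,0,0,0.5,0,0,0],[4.2,0,0,0.5,0,0,0],[4.2,0,0,0.5,0,0,0],[4.2,0,0,-0.5,0,0,0],[4.2,0,0,-4,0,0,0],[5,2,0,-7,0,0,0],[5,6,-0.4,-7,0,0,0],[5,10,-0.8,-7,0,0,0],[5,14,-1.2,-7,0,0,0],[5,18,-1.6,-7,0,0,0],[5,22,-2,-7,0,0,0],[5,26,-2.3,-7,0,0,0],[5,30,-2.6,-7,0,0,0],[5,34,-2.9,-7,0,0,0],[5,38,-3.2,-7,0,0,0],[5,42,-3.5,-7,0,0,0],[5,46,-3.9,-7,0,0,0],[5,50,-4.2,-7,0,0,0]],
])

```text
time_s: 49.95
eef_pos: [0.4946, 0.2737, 0.1212]
tcp_rot: [0.0, 0.724, 0.69, 0.0]
contact_force: [1.5, 0.4, 0.3]
opening: 0.587
grip_force: 0.0
```

Request:
apply_moves([
  [[5,4,-0.4,0,0,0,0],[5,8,-0.7,0,0,0,0],[5,11.8,-1,0,0,0,0],[5,11.8,-1,1,0,0,0],[5,11.8,-1,1,0,0,0],[5,11.8,-1,1,0,0,0]],
])

```text
time_s: 50.45
eef_pos: [0.4908, 0.3895, 0.1104]
tcp_rot: [0.0, 0.724, 0.69, -0.0]
contact_force: [0.6, -0.5, 0.5]
opening: 0.589
grip_force: 0.0
```

```bash
python3 - <<'E'
from h import *
print(cur()[0]); to((.492,.3898,.063),87.1)
im=eyes.snapshot("top"); s=eyes.snapshot("side")
for a in caps(im):
    if a[2][0]<.7: print(a)
A=cv2.resize(im[150:290,200:430],(690,420),interpolation=cv2.INTER_CUBIC); cv2.imwrite("pics/t9.png",A[:,:,::-1])
for n in C: print(n,cellfit(n,[.4725,-.01,.5]))
E
```

```text
[0.49076937 0.38947405 0.1104221 ]
shift cm [0.04 0.12 4.74] rot [-0.     0.001  0.002]
(array([446.9, 191.3]), np.int32(43), array([ 0.622 , -0.4703]))
(array([136.6, 215.2]), np.int32(46), array([0.5346, 0.5351]))
(array([304.8, 215. ]), np.int32(47), array([ 0.5405, -0.0091]))
(array([119.1, 249. ]), np.int32(40), array([0.4255, 0.587 ]))
top (array([ 0.4738, -0.0102,  0.2606]), np.float64(27.25), np.float32(583.0))
side (array([ 0.4721, -0.0117,  1.9752]), np.float64(94.8125), np.float32(1075.0))
```

View pics/t9.png

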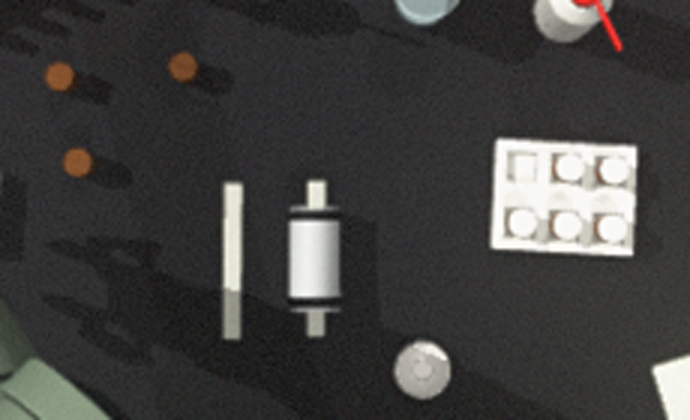

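All five jars are in their pockets, and the cell is centred on tape 2 at about (316,257) in the crop. Now the second press.

Request:
apply_moves([
  [[5,0,0.1,2.5,0,0,0],[5,0,0.1,4.4,0,0,0],[5,0,0.1,4.8,0,0,0],[5,0,0.1,5.1,0,0,0],[5,0,0.1,5.3,0,0,0],[5,0,0.1,5.45,0,0,0],[5,0,0.1,5.45,0,0,0],[5,0,0.1,5.45,0,0,0]],
])

```text
time_s: 51.42
eef_pos: [0.4922, 0.39, 0.057]
tcp_rot: [0.0, 0.724, 0.689, 0.0]
contact_force: [-3.5, -3.3, 6.9]
opening: 0.586
grip_force: 3.5
```

Request:
apply_moves([
  [[5,0,0,0.05,0,0,0],[5,0,0,0.1,0,0,0],[5,0,0,0.1,0,0,0],[5,0,0,0.1,0,0,0]],
])

```text
time_s: 51.75
eef_pos: [0.4924, 0.39, 0.0567]
tcp_rot: [0.0, 0.724, 0.689, 0.001]
contact_force: [-5.5, -7.2, 18.6]
opening: 0.581
grip_force: 9.4
```

```bash
python3 - <<'E'
from h import *
im=eyes.snapshot("side"); im=im[280:400,150:300]
cv2.imwrite("pics/s11.png",cv2.resize(im[:,:,::-1],None,fx=5,fy=5,interpolation=cv2.INTER_CUBIC))
E
```

```text
(no output)
```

View pics/s11.png

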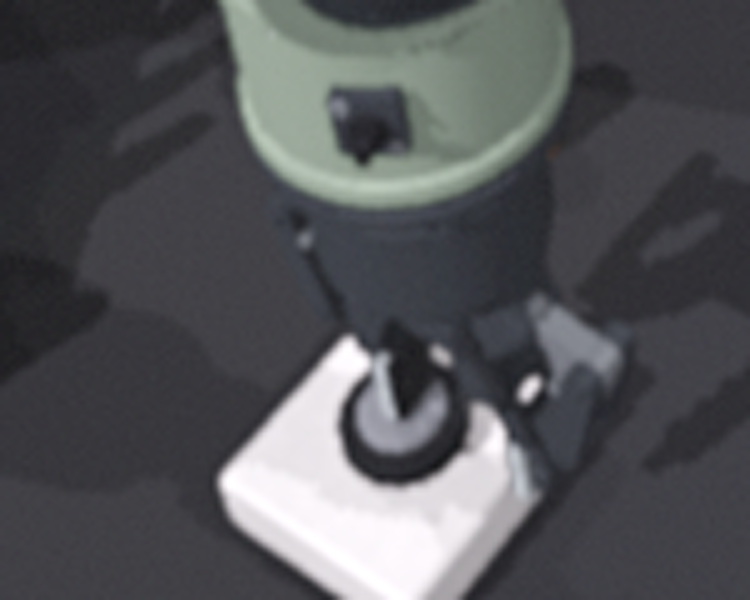

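```bash
python3 - <<'E'
from h import *
a=cv2.imread("pics/side0.png").mean(2).astype(int); b=eyes.snapshot("side").mean(2).astype(int)
for c in range(219,230,2): print(c,a[344:378,c],'\n   ',b[344:378,c])
for z in(.048,.042): print(z,proj("side",[.524+.009,.3885+.013,z]),proj("side",[.524,.3885+.016,z]))
E
```

```text
219 [ 40  55 105 164 204 223 227 226 225 227 227 220 203 179 145 100  58  38
  34  32  31  33  32  35  39  52  67  96 133 175 199 212 219 222] 
    [ 58  55  79 160 227 252 255 254 254 253 247 239 229 209 177 127  72  42
  37  40  40  41  38  41  48  67  86 117 163 205 227 233 234 233]
221 [110 166 205 221 225 225 225 226 227 224 209 171 109  78  92 107 115 124
 123 114 102  80  58  46  38  39  39  37  35  65 121 176 206 219] 
    [ 67  66  66  95 142 187 230 251 255 254 238 200 133  64  47  73 100 118
 121 122 119 104  80  61  50  43  45  44  48  83 148 204 228 234]
223 [213 224 226 225 224 224 226 228 220 186 132 114 128 141 146 148 148 148
 149 150 150 144 129 111  84  55  40  39  42  36  42 105 179 210] 
    [ 69  69  68  66  59  74 137 198 225 209 154  87  70 100 130 150 159 162
 163 162 164 165 163 150 116  76  50  49  48  45  54 122 191 221]
225 [228 226 225 226 225 227 228 218 178 122 122 140 144 144 145 145 146 146
 145 148 149 149 146 136 121  99  65  42  41  41  37  29  96 175] 
    [ 68  67  62  63  58  60  95 145 177 189 188 177 170 168 173 173 169 166
 162 158 158 159 162 166 161 133  88  51  49  50  45  43 106 187]
227 [226 225 225 225 226 228 225 195 143 130 141 143 144 144 145 145 145 146
 146 147 147 149 148 138 124 107  80  47  41  43  39  29  79 159] 
    [ 50  43  38  38  34  49  93 133 130 108 117 133 144 158 176 183 186 192
 189 175 161 159 159 162 163 148 104  60  46  49  45  41  87 169]
229 [226 226 225 225 226 224 203 151 122 137 142 141 142 143 143 144 145 145
 145 145 146 148 147 135 121 110  85  49  39  41  38  29  59 136] 
    [ 47  41  38  39  37  40  40  40  33  30  30  28  29  31  33  42  59  81
 103 118 135 146 152 157 161 150 114  64  48  50  47  38  66 146]
0.048 [221.19701476 362.33204406] [224.21952522 365.95036172]
0.042 [221.64383666 364.19359221] [224.65487979 367.80737185]
```

Against the released picture, the button's edge has dropped by about 1.8 px, as expected for 6 mm. Its side face is now hidden by the collar, so it is fully down. I'll retract and do a last check.

Request:
apply_moves([
  [[5,0,0,-1,0,0,0],[5,0,0,-4,0,0,0],[5,0,0,-8,0,0,0],[5,0,0,-10,0,0,0],[5,0,0,-10,0,0,0],[5,0,0,-10,0,0,0]],
])

```text
time_s: 52.35
eef_pos: [0.4926, 0.3904, 0.1569]
tcp_rot: [0.0, 0.724, 0.689, 0.002]
contact_force: [0.3, 0.3, -0.6]
opening: 0.583
grip_force: 0.0
```

```bash
python3 - <<'E'
from h import *
print(cur()[0],cellfit("top",[.4725,-.01,.5]))
eyes.snapshot("side")
for d in eyes.mark_of("side","jar1"):
    if d["conf"]>.3: print(np.round(d["location"]),round(d["conf"],2),np.round(w("side",d["location"],.01),3)[:2])
a=cv2.imread("pics/t9.png")[125:265,480:650].astype(int); b=cv2.resize(eyes.snapshot("top")[150:290,200:430,::-1],(690,420),interpolation=cv2.INTER_CUBIC)[125:265,480:650].astype(int)
print("tray diff",np.abs(a-b).mean(),np.abs(a-b).max())
robot.finish_job()
E
```

```text
[0.49263007 0.39044786 0.15692147] (array([ 0.4733, -0.0096,  0.742 ]), np.float64(18.0625), np.float32(594.0))
[368. 165.] 0.58 [ 0.573 -0.347]
[359. 175.] 0.54 [ 0.574 -0.285]
[377. 183.] 0.54 [ 0.514 -0.277]
[370. 194.] 0.5 [ 0.51 -0.22]
[254. 310.] 0.5 [0.567 0.26 ]
[384. 174.] 0.45 [ 0.511 -0.327]
tray diff 1.523655462184874 16
the job is handed in; nothing more can be done
```

I handed the job in at about 52 s: the cell was rolled to tape 1, the button pressed, the cell rolled on to tape 2 (within about 1 mm), all five amber jars stood in their own pockets, and the button pressed again. Three things might count against it: I nudged the cell's end about 5 mm sideways at tape 1 to centre it, two off-centre tries with closed fingers (up to 45 N) came before the first clean press, and I viewed 15 pictures against the limit of 14.

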